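# Riddle the mixed valve balls from a pump overhaul

## Task

Clear the hose couplings off the round mark into the grey tub and slide the blue catch pan, without lifting it, centrally onto the mark. Then hold the riddle over the pan and shake or rock it until every small brass ball has dropped into the pan, with all the white balls still in the riddle, and only then tip the large white balls out over its open end into the tub. Stand the empty riddle back upright on its black rest, with the pan still on the mark, and leave the jug and the can alone.

Things in the scene. Friction and masses are not known exactly. Their poses are not given: they have to be found in the camera images.
- spot: round flat mark painted on the bench, black with a yellow rim, 244 mm across, flat; origin at its centre on the bench.
- pan: loose open square catch pan, blue, 210 x 210 mm outside, 40 mm high, walls and floor about 4 mm, 0.35 to 0.7 kg; origin at the centre of its underside, x and y along its sides, z up. Slides easily (a few newtons); a closed gripper can push it by a wall, from inside or outside. It starts beyond the mark as seen from the robot.
- tub: fixed open grey tub for large parts, 200 x 200 mm outside, 90 mm high, walls and floor 5 mm; origin at the centre of its underside, x and y along its sides.
- dock: fixed black rubber rest, 170 x 170 mm, 5 mm thick, on which the riddle stands; origin at the centre of its underside.
- riddle: loose hand riddle (bar sieve), green frame, aluminium bars and bail, about 0.26 to 0.38 kg empty; origin at the centre of its underside, z up. Frame 100 mm (its x) by 130 mm (its y); walls 50 mm high on both x sides and at the -y end; the +y end is open but for a low sill. All its bars run along y, tops 14 mm above the underside.
- riddle_deck (a point): middle of the riddle's deck, level with the bar tops. Two slots 20 mm wide at riddle x = -18.5, +18.5 mm pass small balls; these lodge in grooves 5 mm wide at x = -37 (at a wall), 0, +37 (at a wall), stopped at the +y end, and leave them when it is rocked over 20 degrees about riddle y to either side in turn, or shaken hard (3.5 m/s2) along x. White balls ride in the slots.
- riddle_sill (a point): middle of the sill at the riddle's open +y end, 56 mm from its middle, 12 mm above its underside, 2 mm below the bar tops. It keeps the white balls in until the riddle is tipped over 28 degrees with the +y end down; at 45 degrees they roll out over it.
- riddle_grip (a point): centre of the black rubber grip on top of the riddle's bail, a block 44 mm (riddle x) by 16 mm (riddle y) by 26 mm high, 128 mm above the riddle's underside, over its middle; to be pinched from above across the 16 mm. The bail's two legs stand at the x sides, so the +y end stays clear.
- small0_center (a point): centre of a small brass-coloured valve ball, 15 mm across, 14 g; starts lodged in a groove of the riddle; may be absent
- small1_center (a point): centre of a small brass-coloured valve ball, 15 mm across, 14 g; starts lodged in a groove of the riddle; may be absent
- small2_center (a point): centre of a small brass-coloured valve ball, 15 mm across, 14 g; starts lodged in a groove of the riddle; may be absent
- small3_center (a point): centre of a small brass-coloured valve ball, 15 mm across, 14 g; starts lodged in a groove of the riddle; may be absent
- small4_center (a point): centre of a small brass-coloured valve ball, 15 mm across, 14 g; starts lodged in a groove of the riddle; may be absent
- large0_center (a point): centre of a large white valve ball, 30 mm across, 32 g; starts in a wide slot of the riddle; may be absent
- large1_center (a point): centre of a large white valve ball, 30 mm across, 32 g; starts in a wide slot of the riddle; may be absent
- large2_center (a point): centre of a large white valve ball, 30 mm across, 32 g; starts in a wide slot of the riddle; may be absent
- large3_center (a point): centre of a large white valve ball, 30 mm across, 32 g; starts in a wide slot of the riddle; may be absent
- coupling0_center (a point): centre (half-way up) of an upright copper-coloured hose coupling, a cylinder 36 mm across and 45 mm high, 130 g, standing on or near the mark; may be absent
- coupling1_center (a point): centre (half-way up) of an upright copper-coloured hose coupling, a cylinder 36 mm across and 45 mm high, 130 g, standing on or near the mark; may be absent
- coupling2_center (a point): centre (half-way up) of an upright copper-coloured hose coupling, a cylinder 36 mm across and 45 mm high, 130 g, standing on or near the mark; may be absent
- coupling3_center (a point): centre (half-way up) of an upright copper-coloured hose coupling, a cylinder 36 mm across and 45 mm high, 130 g, standing on or near the mark; may be absent
- jug: bystander: loose blue detergent jug, 70 x 120 mm, 170 mm high; origin at the centre of its underside; leave it alone
- grease_can: bystander: loose red can, 72 mm across, 110 mm high; origin at the centre of its underside; leave it alone

How it is judged:
By the outcome, as a careful person would: the job done as asked, in the order asked, and still so for the second after the job is handed in, with the robot touching nothing.
Of small0, small1, small2 only 1 to 3 are there at a start; the rules pass over those that are not, and their reading is None.
Of small3, small4 only 1 to 2 are there at a start; the rules pass over those that are not, and their reading is None.
Of large0, large1, large2, large3 only 2 to 4 are there at a start; the rules pass over those that are not, and their reading is None.
Of coupling0, coupling1, coupling2, coupling3 only 2 to 4 are there at a start; the rules pass over those that are not, and their reading is None.
At some moment in a run one of coupling0, coupling1, coupling2, coupling3, pan may be knocked a few centimetres aside while the robot is not near it.
It also fails if it takes over 208 s, if anything falls off the work surface, if the arm or the gripper's body presses on something with over 40 N, if the wrist force passes 120 N, or if a joint passes its speed limit or range.

## Robot

A 7-joint arm with a two-finger parallel gripper is mounted at the origin on the work surface. World frame = base frame: x ahead of the robot, y to its left, z up, the work surface at z = 0. Lengths are in mm, angles in degrees, forces in N, time in s.
With the tool pointing down it reaches from about 350 to 900 mm from the base axis. Payload 19.9 kg.
Tool frame: the origin (TCP) lies at the very end of the fingers, on their centre line; the grasp point (between the pads) lies 19 mm behind it (r.tcp_to_grasp is the distance from the TCP to the grasp point, in mm); x points along the fingers, z is the direction in which the jaws open and shut, and the axes are right-handed (so a half turn about x gives the same grasp; the last joint's range is limited). The gripper opens to 94 mm and grips with 3 to 60 N. Pads are 16 mm wide; open, the fingers measure 119 mm over their backs; the gripper's body (75 mm by 177 mm) begins 78 mm behind the grasp point.
Start: joints at [-2.378, 23.915, -0.59, 92.452, 0.269, 63.638, -3.037], TCP at [624.979, 0.002, 205.425] pointing down, gripper open.
Joint ranges: [-161.28, 161.28], [-22.2, 115.67], [-73.04, 71.86], [3.21, 147.25], [-68.34, 248.33], [10.77, 114.83], [-161.83, 161.83]. Speed limits (degrees/s): [108.29, 108.29, 136.94, 136.94, 172.46, 172.46, 172.46].

## Interface

Orientations are given as [roll, pitch, yaw] about the fixed x, y, z axes, in that order (R = Rz(yaw) Ry(pitch) Rx(roll)).
In Python, from bench import readout, cams, ticket, r gives the robot as it stands. The module is installed in compiled form; this text tells all that it offers.
- The arm moves only by the tool arm_command, never from a script. Its argument "moves" is text: rows parted by semicolons, each of 7 numbers parted by spaces: the turn, a rotation vector about the tool's x, y, z each as a share of 8 degrees, from -1 to 1, then the shift along the tool's x, y, z each as a share of 0.04 m, from -1 to 1, then the closure, from 0 (fully open) to 1 (shut). A call has 1 to 10 rows; each row shifts and turns the pose as measured when the row begins, along the tool's axes as they then stand; what a row does not reach is not made up. A row lasts 1/8 s, in which the tool goes at most 62.5 mm and 10.7 degrees, less where a joint would pass 70% of its speed; a pose out of reach is approached as far as the arm can. A call with a number of a shift or a turn outside -1 to 1 is refused whole. A call with a gripper value outside its range is refused whole. The fingers move at their own pace and stop on an object; "squeeze" is the grip in N (left out, the last holds). Time passes only in rows, so rows that do not move let the fingers close. It gives the time, the measured TCP pose, the force and the opening at its end, in the units of the state.
- readout.state(): the state, without advancing time (a new reading comes with each control period).
- cams.snapshot(name): name is "scene" or "side" or "wrist"; returns the picture (420x560x3 uint8, blue, green, red); there is no depth.
- cams.calibration(name): a dict with "vfov" (degrees; the focal length in pixels is half the picture's height over the tangent of half this angle, whatever the lens; pixels are square), "cx", "cy" (the principal point, pixels), "extrinsics" (4x4, takes a point from world to camera coordinates); the wrist camera has in their place "tool_from_camera" (4x4, takes a point from camera to tool coordinates, whose origin is the TCP and whose axes are the tool frame's). Camera axes: x right, y down, z forward; pixel columns grow to the right and rows downward; lengths in mm; the calibration is good to about 2 mm. A picture is of the moment at which its call begins: read the wrist's pose just before it. calibration takes no time and is no camera call.
- ticket.hand_in(): hands the job in, once; it reports no verdict.
The state is a dict: "time": time; "joint_pos": joint angles; "dq": joint speeds; "effort": joint torques, N m; "eef_pos": TCP position; "tcp_rot": TCP orientation; "force": force on the tool from outside, world axes, zero at the start; "wrist_torque": the same for the moment, N m; "opening": finger opening in mm.
Only numpy, scipy, OpenCV 4.12 (cv2) and the standard library are available. Lean on these libraries where they do the work, as an engineer would, in place of code of your own. Each camera call takes 0.05 s, during which the arm holds its last target.

## Working session

There is one attempt and no reset: what is moved stays moved. The work goes in short steps, Python scripts to look and compute and a tool call to move; the robot and the scene stay as the last step left them, time stands still between calls to the robot, and variables do not carry over. Pictures are saved under pics/ and viewed, and the job is handed in when it is done.

Besides the shell and the picture viewer there is one more tool, called after "Request:" by a JSON object that holds its "method" and its "body". arm_command: Moves the arm, as the interface text tells. Its arguments: {"type":"object","properties":{"moves":{"type":"string"},"squeeze":{"type":"number"}},"required":["moves"]}

```bash
ls; mkdir -p pics
python3 - <<'E'
from bench import readout,cams,r
import cv2
print(readout.state())
for n in("scene","side","wrist"):
    im=cams.snapshot(n); cv2.imwrite(f"pics/{n}0.png",im); print(n,cams.calibration(n))
E
```

```text
pics
{'time': 0.0, 'joint_pos': array([-2.37875462, 23.94990415, -0.59199883, 92.4834742 ,  0.26886059,
       63.63814287, -3.03542633]), 'dq': array([ 0.03806748,  0.01922938, -0.02930052, -0.01024815, -0.00287644,
       -0.05081173,  0.07303041]), 'effort': array([ 3.52895018e-03, -8.51262331e+01,  6.40313700e-01, -4.25991547e+01,
       -4.87577857e-02,  1.87510403e-02,  1.73272206e-04]), 'eef_pos': array([6.24635972e+02, 1.83589675e-02, 2.04819873e+02]), 'tcp_rot': array([-176.60224549,   89.92986251, -176.59820609]), 'force': array([ 0.44293239, -0.25315193,  0.1950543 ]), 'wrist_torque': array([ 0.01035099,  0.04290405, -0.00741245]), 'opening': 93.87044493457013}
scene {'vfov': 48.19572186550776, 'cx': 281.91092815317984, 'cy': 205.55583348006115, 'extrinsics': array([[ 8.26859967e-01,  5.62381609e-01, -5.43332552e-03,
        -4.66718093e+02],
       [ 3.50451069e-01, -5.22770004e-01, -7.77107181e-01,
        -1.32278279e+02],
       [-4.39871166e-01,  6.40654704e-01, -6.29344824e-01,
         1.42164222e+03],
       [ 0.00000000e+00,  0.00000000e+00,  0.00000000e+00,
     
[... 210 characters left out ...]
    [-1.34914921e-01, -5.09338345e-01, -8.49924947e-01,
         1.57770777e+02],
       [ 1.85599499e-01,  8.29594910e-01, -5.26616664e-01,
         1.01978858e+03],
       [ 0.00000000e+00,  0.00000000e+00,  0.00000000e+00,
         1.00000000e+00]])}
wrist {'vfov': 68.42248865670084, 'cx': 280.6784494058384, 'cy': 215.45865255178813, 'tool_from_camera': array([[ 4.44096109e-04, -2.42041541e-01,  9.70265786e-01,
        -1.78748377e+02],
       [ 1.95805643e-04, -9.70265842e-01, -2.42041644e-01,
         7.09906691e+01],
       [ 9.99999882e-01,  2.97473269e-04, -3.83498186e-04,
         7.96939077e-01],
       [ 0.00000000e+00,  0.00000000e+00,  0.00000000e+00,
         1.00000000e+00]])}
```

View pics/scene0.png

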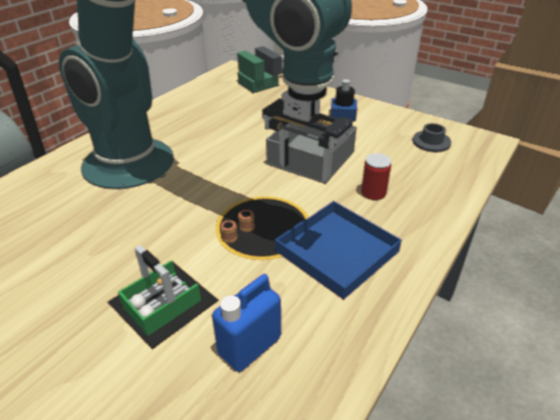

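View pics/side0.png

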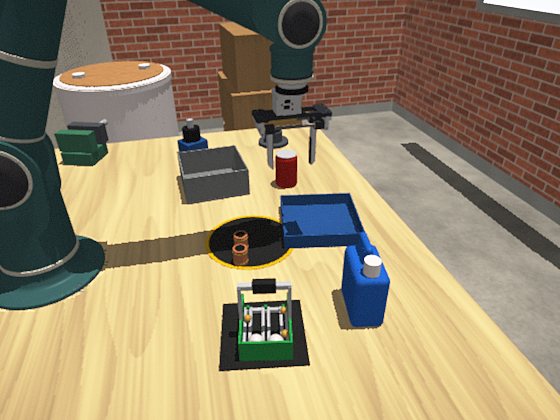

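View pics/wrist0.png

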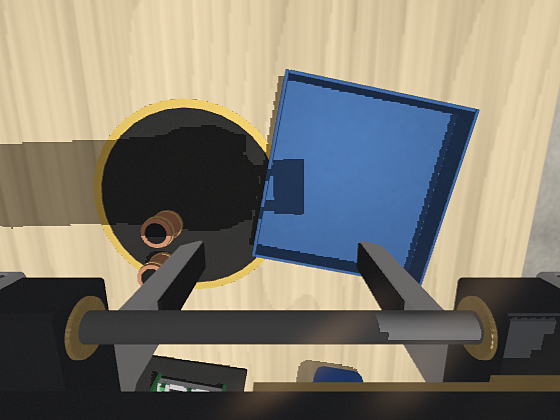

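```bash
cat > h.py <<'E'
import numpy as np, cv2
from scipy.spatial.transform import Rotation as Ro
from bench import readout,cams,r
def K(c): f=210/np.tan(np.radians(c['vfov']/2)); return f,c['cx'],c['cy']
def pose(s=None):
    s=s or readout.state(); T=np.eye(4); T[:3,:3]=Ro.from_euler('xyz',s['tcp_rot'],degrees=True).as_matrix(); T[:3,3]=s['eef_pos']; return T
def cam2world(n,T=None):
    c=cams.calibration(n)
    return (pose() if T is None else T)@c['tool_from_camera'] if n=='wrist' else np.linalg.inv(c['extrinsics'])
def ray(n,px,T=None):
    f,cx,cy=K(cams.calibration(n)); M=cam2world(n,T)
    px=np.atleast_2d(px).astype(float)
    d=np.c_[(px[:,0]-cx)/f,(px[:,1]-cy)/f,np.ones(len(px))]@M[:3,:3].T
    return M[:3,3],d
def onz(n,px,z,T=None):
    o,d=ray(n,px,T); return o+d*((z-o[2])/d[:,2])[:,None]
def proj(n,P,T=None):
    f,cx,cy=K(cams.calibration(n)); M=np.linalg.inv(cam2world(n,T)); P=np.atleast_2d(P)
    q=P@M[:3,:3].T+M[:3,3]; return np.c_[f*q[:,0]/q[:,2]+cx,f*q[:,1]/q[:,2]+cy]
def tri(n1,p1,n2,p2,T=None):
    A=np.zeros((3,3));b=np.zeros(3)
    for n,p in((n1,p1),(n2,p2)):
        o,d=ray(n,p,T);d=d[0]/np.linalg.norm(d[0]);Q=np.eye(3)-np.outer(d,d);A+=Q;b+=Q@o
    return np.linalg.solve(A,b)
def snap(n,name,scale=1):
    s=readout.state(); T=pose(s); im=cams.snapshot(n); cv2.imwrite(f'pics/{name}.png',im); return im,T
E
python3 - <<'E'
from h import *
for n in('scene','side','wrist'):
    big=cv2.resize(cv2.imread(f'pics/{n}0.png'),None,fx=3,fy=3,interpolation=cv2.INTER_CUBIC)
    box={'scene':(100,190,270,170),'side':(190,180,220,190),'wrist':(80,60,260,200)}[n]
    x,y,w,h=box; c=big[3*y:3*(y+h),3*x:3*(x+w)]; print(c.shape)
    cv2.imwrite(f'pics/{n}0z.png',c[:600,:800])
T=pose();print(T.round(3))
# mark: yellow rim
for n in('scene','side','wrist'):
    im=cv2.imread(f'pics/{n}0.png'); hsv=cv2.cvtColor(im,cv2.COLOR_BGR2HSV)
    m=cv2.inRange(hsv,(20,180,150),(30,255,255))
    ys,xs=np.nonzero(m); P=onz(n,np.c_[xs,ys],0,T)
    for _ in range(6):
        A=np.c_[2*P[:,:2],np.ones(len(P))]; s=np.linalg.lstsq(A,(P[:,:2]**2).sum(1),rcond=None)[0]
        R=np.sqrt(s[2]+s[0]**2+s[1]**2); e=np.hypot(P[:,0]-s[0],P[:,1]-s[1])-R
        P=P[abs(e)<max(8,1.5*np.median(abs(e)))]
    print(n,len(P),s[:2],R)
E
```

```text
(510, 810, 3)
(570, 660, 3)
(600, 780, 3)
[[-1.00000e-03 -0.00000e+00  1.00000e+00  6.24722e+02]
 [-0.00000e+00  1.00000e+00  0.00000e+00  9.00000e-03]
 [-1.00000e+00 -0.00000e+00 -1.00000e-03  2.04961e+02]
 [ 0.00000e+00  0.00000e+00  0.00000e+00  1.00000e+00]]
scene 0 [0. 0.] 0.0
side 416 [509.32771085  -6.71995386] 115.72081356251766
wrist 0 [0. 0.] 0.0
  return _methods._mean(a, axis=axis, dtype=dtype,
  ret = ret.dtype.type(ret / rcount)
```

View pics/scene0z.png

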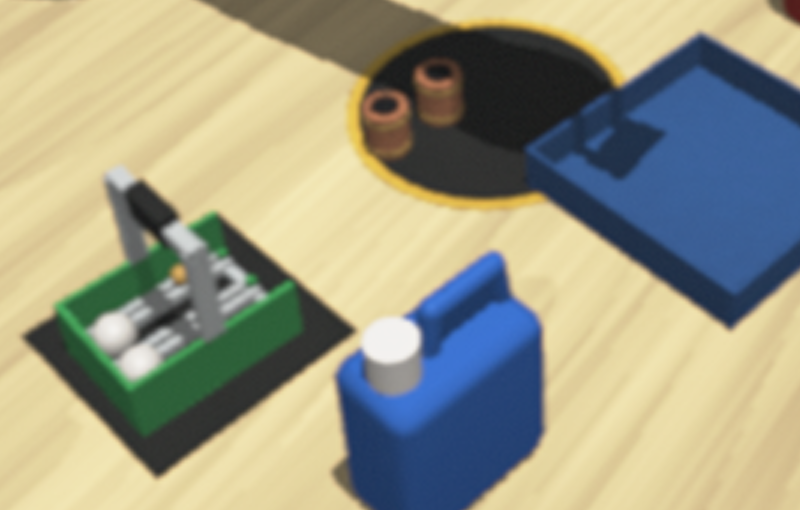

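View pics/side0z.png

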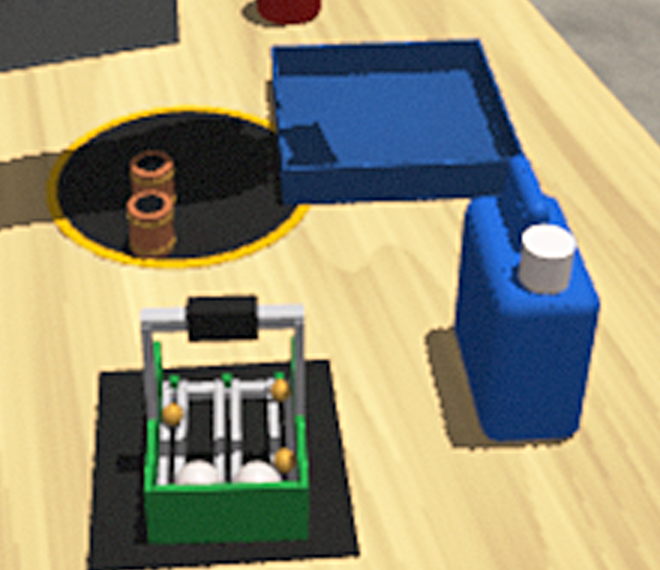

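View pics/wrist0z.png

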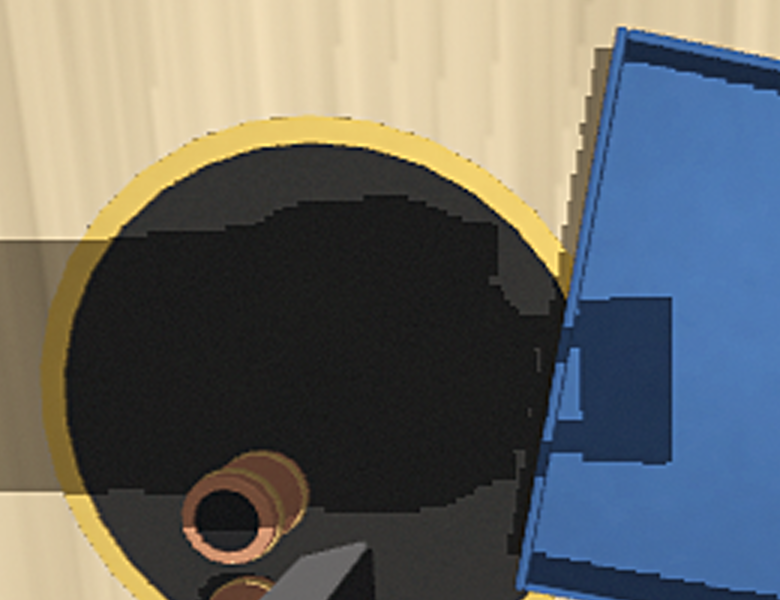

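Run:
```python
from h import *
T=pose()
for n in('scene','side','wrist'):
    im=cv2.imread(f'pics/{n}0.png'); hsv=cv2.cvtColor(im,cv2.COLOR_BGR2HSV)
    m=cv2.inRange(hsv,(17,185,120),(32,255,255))
    ys,xs=np.nonzero(m); P=onz(n,np.c_[xs,ys],0,T); P=P[np.hypot(P[:,0]-510,P[:,1]+6)<135]
    for _ in range(8):
        A=np.c_[2*P[:,:2],np.ones(len(P))]; s=np.linalg.lstsq(A,(P[:,:2]**2).sum(1),rcond=None)[0]
        R=np.sqrt(s[2]+s[0]**2+s[1]**2); e=np.hypot(P[:,0]-s[0],P[:,1]-s[1])-R
        P=P[abs(e)<max(6,1.5*np.median(abs(e)))]
    print(n,len(P),s[:2],R)
    # copper
    m=cv2.inRange(hsv,(3,90,60),(14,230,255)); k,l,st,ce=cv2.connectedComponentsWithStats(m)
    for i in range(1,k):
        if st[i,4]>60: print('  cop',st[i],ce[i].round(1), onz(n,ce[i],25,T).round(0))
    m=cv2.inRange(hsv,(100,150,50),(118,255,255)); k,l,st,ce=cv2.connectedComponentsWithStats(m)
    for i in range(1,k):
        if st[i,4]>1500:
            c,_=cv2.findContours((l==i).astype(np.uint8),0,2); h=cv2.convexHull(c[0]); q=cv2.approxPolyDP(h,8,True)[:,0]
            print('  blue',st[i]); print(np.c_[q,onz(n,q,40,T)].round(0).tolist())
```

```text
scene 0 [0. 0.] 0.0
  cop [ 32   0  32  12 249] [45.3  4.1] [[-1568.   799.    25.]]
  cop [454   0  23   7 127] [465.9   2.5] [[ 366. 2095.   25.]]
  cop [495   0  27   5  87] [510.4   1.3] [[ 564. 2251.   25.]]
  cop [479   2  26  10 162] [491.8   6.6] [[ 505. 2097.   25.]]
  cop [  0   4  31  18 331] [14.  12.2] [[-1579.   618.    25.]]
  cop [ 53   5  23  15 195] [64.  11.7] [[-1361.   770.    25.]]
  cop [439   5  23   9 135] [450.1   9.2] [[ 333. 1929.   25.]]
  cop [507   7  17   9 103] [515.2  10.5] [[ 626. 2094.   25.]]
  cop [464   9  25  10 157] [476.   13.6] [[ 470. 1929.   25.]]
  cop [ 19  13  32  17 294] [34.5 20.8] [[-1358.   593.    25.]]
  cop [427  12  21   9 119] [436.7  16.1] [[ 314. 1779.   25.]]
  cop [491  14  25  10 168] [503.1  18.2] [[ 606. 1928.   25.]]
  cop [450  16  23  10 137] [460.9  20.3] [[ 439. 1781.   25.]]
  cop [ 40  20  30  17 264] [54.5 28.3] [[-1173.   580.    25.]]
  cop [475  21  24   9 142] [486.8  24.9] [[ 566. 1780.   25.]]
  cop [  0  23  17  14 170] [ 7.5 29.1] [[-1356.   445.    25.]]
  cop [436  22  22  10 132] [446.5  26.5] [[ 410. 
[... 10513 characters left out ...]
.3] [[ 467. -110.   25.]]
  blue [ 281  194  109  133 6744]
[[281.0, 196.0, 629.0, 129.0, 40.0], [349.0, 194.0, 828.0, 88.0, 40.0], [389.0, 281.0, 769.0, -288.0, 40.0], [380.0, 324.0, 696.0, -395.0, 40.0], [353.0, 325.0, 645.0, -385.0, 40.0], [284.0, 247.0, 577.0, -112.0, 40.0]]
wrist 4 [562.64923813  63.96121083] 49.601471295873665
  cop [155 212  26  26 215] [171.7 220.7] [[494. -25.  25.]]
  cop [141 217  32  31 427] [157.  231.6] [[475. -39.  25.]]
  cop [149 254  20  10 106] [159.7 258.1] [[475. -73.  25.]]
  cop [137 263  24  23 170] [146.2 270.6] [[457. -90.  25.]]
  blue [ 258   69  221  216 4870]
[[286.0, 69.0, 631.0, 140.0, 40.0], [478.0, 110.0, 834.0, 100.0, 40.0], [420.0, 284.0, 794.0, -100.0, 40.0], [258.0, 222.0, 599.0, -23.0, 40.0]]
  return _methods._mean(a, axis=axis, dtype=dtype,
  ret = ret.dtype.type(ret / rcount)
```

Run:
```python
from h import *
T=pose()
# coupling tops
for px in((157,233),(150,270)): print('wr cop',onz('wrist',px,45,T).round(0))
for px in((239.5,233.5),(240,246.8)): print('side cop',onz('side',px,45).round(0))
for px in((246,214),(229,224)): print('sc cop',onz('scene',px,45).round(0))
print('grip',tri('side',(264,286),'scene',(150.5,258)))
# tub corners, side view crop, dock
for n,b in(('side',(165,135,100,75)),('scene',(255,90,120,90)),('scene',(100,235,130,110)),('side',(210,270,110,105))):
    im=cv2.imread(f'pics/{n}0.png');x,y,w,h=b
    cv2.imwrite(f'pics/z_{n}_{x}.png',cv2.resize(im[y:y+h,x:x+w],None,fx=5,fy=5,interpolation=cv2.INTER_CUBIC))
```

```text
wr cop [[483. -34.  45.]]
wr cop [[471. -80.  45.]]
side cop [[479. -35.  45.]]
side cop [[471. -91.  45.]]
sc cop [[482. -36.  45.]]
sc cop [[471. -89.  45.]]
grip [ 481.02779719 -331.44849319  134.49928599]
```

Run:
```python
import cv2,numpy as np
a=cv2.imread('pics/z_side_165.png');b=cv2.imread('pics/z_side_210.png')
print(a.shape,b.shape)
cv2.imwrite('pics/zz.png',a);
```

```text
(375, 500, 3) (525, 550, 3)
```

View pics/z_side_165.png

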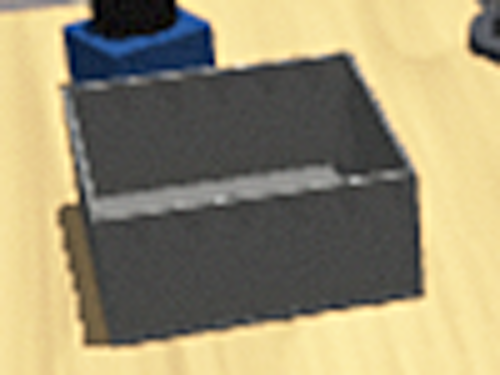

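View pics/z_side_210.png

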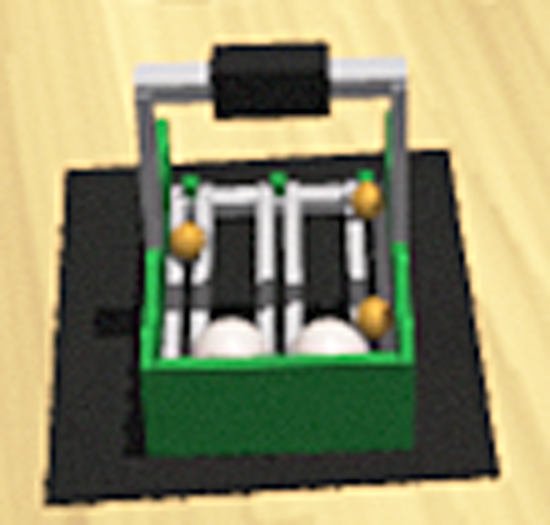

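View pics/z_scene_100.png

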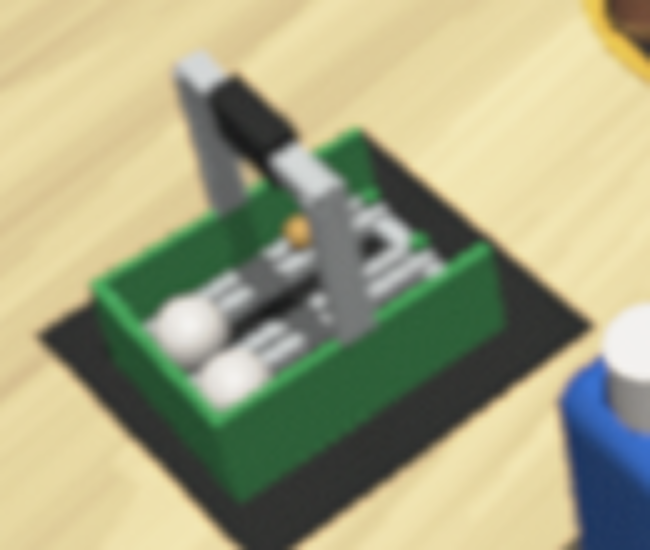

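Run:
```python
from h import *
a=np.array
t=a([(65,85),(348,55),(413,175),(95,215)])/5+a([165,135]); P=onz('side',t,90);print('tub',P.round(0).tolist(),P.mean(0))
t=a([(105,342),(422,295)])/5+a([165,135]); print(onz('side',t,0).round(0).tolist())
t=a([(68,170),(447,152),(497,472),(45,503)])/5+a([210,270]);P=onz('side',t,5);print('dock',P.round(0).tolist(),P.mean(0))
t=a([(147,453),(412,447)])/5+a([210,270]);print('rid',onz('side',t,5).round(0).tolist())
t=a([(142,365),(410,362)])/5+a([210,270]);print('rid',onz('side',t,55).round(0).tolist())
t=a([(93,285),(220,420),(490,250),(360,132)])/5+a([100,235]);P=onz('scene',t,55);print('rid',P.round(0).tolist(),P.mean(0))
t=a([(38,335),(590,325)])/5+a([100,235]);P=onz('scene',t,5);print('dock',P.round(0).tolist(),P.mean(0))
c,s=np.array([700,0]),0
```

```text
tub [[345.0, 418.0, 90.0], [537.0, 417.0, 90.0], [549.0, 225.0, 90.0], [356.0, 223.0, 90.0]] [446.84860084 320.67596444  90.        ]
[[351.0, 227.0, 0.0], [551.0, 233.0, 0.0]]
dock [[409.0, -232.0, 5.0], [573.0, -262.0, 5.0], [545.0, -425.0, 5.0], [380.0, -398.0, 5.0]] [ 476.64402732 -329.31995299    5.        ]
rid [[420.0, -385.0, 5.0], [517.0, -407.0, 5.0]]
rid [[421.0, -386.0, 55.0], [516.0, -409.0, 55.0]]
rid [[426.0, -385.0, 55.0], [519.0, -403.0, 55.0], [547.0, -281.0, 55.0], [454.0, -262.0, 55.0]] [ 486.56232794 -332.76194883   55.        ]
dock [[385.0, -394.0, 5.0], [576.0, -259.0, 5.0]] [ 480.48634535 -326.44257702    5.        ]
```

Request:
{"method": "arm_command", "body": {"moves": "0 0 0 0 -0.22 -0.9 0; 0 0 0 0 -0.22 -0.9 0; 0 0 0 0 -0.22 -0.9 0; 0 0 0 0 -0.22 -0.9 0; 0 0 0 0.9 0 0 0; 0 0 0 0.9 0 0 0; 0 0 0 0.9 0 0 0; 0 0 0 0 0 0 0", "squeeze": 25}}

```text
time: 1.15
eef_pos: [475.3, -36.4, 94.0]
tcp_rot: [-172.3, 90.0, -172.3]
force: [-0.1, 0.6, -0.5]
opening: 94.0
```

Run:
```python
from h import *
snap('wrist','w1'); snap('side','s1')
```

```text
(no output)
```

View pics/w1.png

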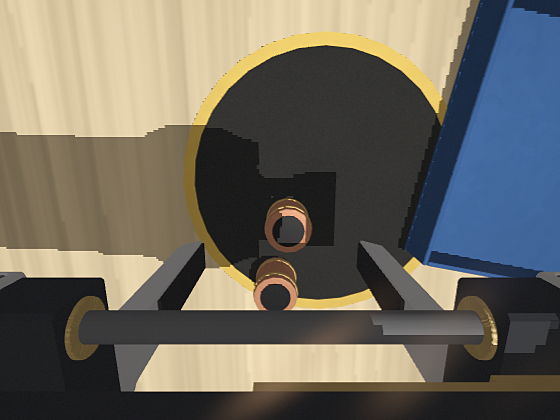

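View pics/s1.png

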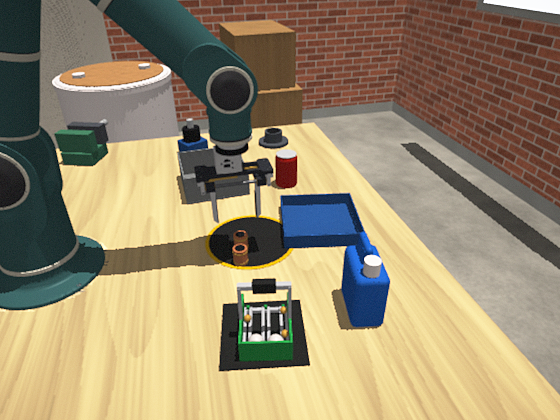

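```bash
cat >> h.py <<'E'
def circ(P):
    for _ in range(10):
        A=np.c_[2*P[:,:2],np.ones(len(P))]; s=np.linalg.lstsq(A,(P[:,:2]**2).sum(1),rcond=None)[0]
        R=np.sqrt(s[2]+s[0]**2+s[1]**2); e=np.hypot(P[:,0]-s[0],P[:,1]-s[1])-R
        P=P[abs(e)<max(5,1.5*np.median(abs(e)))]
    return s[:2].round(1),R.round(1),len(P)
def mark(im,n,T):
    hsv=cv2.cvtColor(im,cv2.COLOR_BGR2HSV); m=cv2.inRange(hsv,(18,115,60),(30,255,255)); cv2.imwrite('pics/mm.png',m)
    ys,xs=np.nonzero(m); P=onz(n,np.c_[xs,ys],0,T); d=np.hypot(P[:,0]-509,P[:,1]+5); P=P[(d<128)&(d>103)]; return circ(P)
E
python3 - <<'E'
from h import *
T=pose(); im=cv2.imread('pics/w1.png')
print(onz('wrist',(289,229),45,T),onz('wrist',(275,293),45,T)); print(mark(im,'wrist',T)); print(mark(cv2.imread('pics/wrist0.png'),'side',T) and mark(cv2.imread('pics/s1.png'),'side',T))
E
```

```text
[[484.38586227 -33.71580254  45.        ]] [[473.26544054 -88.34751555  45.        ]]
(array([513.9,  -5.4]), np.float64(118.0), 6888)
(array([508.9,  -6.6]), np.float64(116.7), 504)
```

Request:
{"method": "arm_command", "body": {"moves": "0 0 0 0.3 0.03 0.17 0; 0 0 0 0.7 0 0 0; 0 0 0 0.7 0 0 0; 0 0 0 0.35 0 0 0; 0 0 0 0 0 0 1; 0 0 0 0 0 0 1; 0 0 0 0 0 0 1; 0 0 0 0 0 0 1", "squeeze": 30}}

```text
time: 2.25
eef_pos: [491.4, -34.9, 17.8]
tcp_rot: [-0.9, 89.1, -0.9]
force: [-0.2, -0.0, -0.0]
opening: 57.6
```

Request:
{"method": "arm_command", "body": {"moves": "0 0 0 0.2 0 -0.22 0.4; 0 0 0 0 0 0 1; 0 0 0 0 0 0 1; 0 0 0 0 0 0 1; 0 0 0 0 0 0 1; 0 0 0 0 0 0 1"}}

```text
time: 3.0
eef_pos: [482.0, -34.9, 9.4]
tcp_rot: [-0.8, 89.1, -0.8]
force: [0.6, 0.2, -0.5]
opening: 35.7
```

Request:
{"method": "arm_command", "body": {"moves": "0 0 0 -0.6 0 0 1; 0 0 0 -0.9 0 0 1; 0 0 0 -0.9 0.1 0 1; 0 0 0 -0.9 0.5 0 1; 0 0 0 -0.5 1 -0.1 1; 0 0 0 0 1 -0.1 1; 0 0 0 0 1 -0.1 1; 0 0 0 0 1 -0.1 1; 0 0 0 0 1 -0.1 1; 0 0 0 0 1 -0.1 1"}}

```text
time: 4.25
eef_pos: [455.9, 234.5, 166.8]
tcp_rot: [1.0, 89.0, 0.6]
force: [1.2, -0.3, -1.4]
opening: 35.7
```

Request:
{"method": "arm_command", "body": {"moves": "0 0 0 0 0 0 1; 0 0 0 0 1 -0.1 1; 0 0 0 0 1 -0.1 1; 0 0 0 0 1 -0.1 1; 0 0 0 0 0.6 -0.1 1; 0 0 0 0 0 0 1"}}

```text
time: 5.0
eef_pos: [440.5, 381.8, 165.7]
tcp_rot: [-2.8, 89.0, -3.1]
force: [-0.8, -1.0, -1.4]
opening: 35.6
```

Request:
{"method": "arm_command", "body": {"moves": "0 0 0 0.9 0 -0.25 1; 0 0 0 0.9 0 0 1; 0 0 0 0.9 0 0 1; 0 0 0 0.7 0 0 1; 0 0 0 0 0 0 1; 0 0 0 0 0 0 0.4; 0 0 0 0 0 0 0.4; 0 0 0 0 0 0 0.4; 0 0 0 -0.6 0 0 0.4"}}

```text
time: 6.12
eef_pos: [437.5, 373.9, 53.8]
tcp_rot: [-4.9, 88.8, -5.7]
force: [0.3, 0.5, 1.1]
opening: 56.8
```

Now up and back to coupling B.

Request:
{"method": "arm_command", "body": {"moves": "0 0 0 -1 0 0 0.3; 0 0 0 -1 0 0 0.2; 0 0 0 -1 0 0 0.2; 0 0 0 0 -1 0.1 0.2; 0 0 0 0 -1 0.1 0; 0 0 0 0 -1 0.1 0; 0 0 0 0 -1 0.1 0; 0 0 0 0 -1 0.1 0; 0 0 0 0 -1 0.1 0; 0 0 0 0 -1 0.1 0"}}

```text
time: 7.38
eef_pos: [460.9, 89.9, 186.3]
tcp_rot: [10.5, 88.1, 10.0]
force: [0.8, 0.8, 0.1]
opening: 93.6
```

Run:
```python
from h import *
snap('side','s2'); im,T=snap('wrist','w2'); print(T.round(2)); print(mark(im,'wrist',T))
```

```text
[[ 3.0000e-02  1.0000e-02  1.0000e+00  4.6129e+02]
 [ 0.0000e+00  1.0000e+00 -1.0000e-02  8.4920e+01]
 [-1.0000e+00  0.0000e+00  3.0000e-02  1.8627e+02]
 [ 0.0000e+00  0.0000e+00  0.0000e+00  1.0000e+00]]
(array([511.2,  -5.2]), np.float64(116.9), 2587)
```

View pics/s2.png

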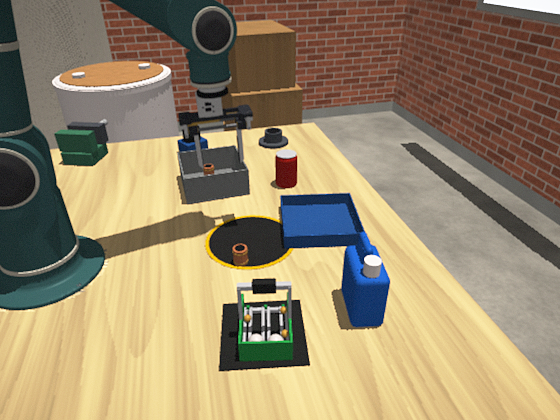

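View pics/w2.png

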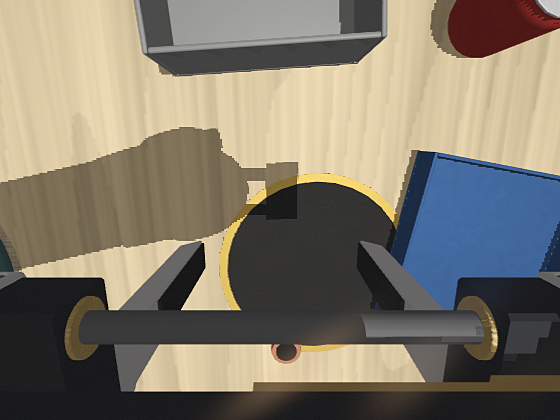

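Request:
{"method": "arm_command", "body": {"moves": "0 0.24 0 0 -1 0.15 0; 0 0 0 0 -1 0.1 0; 0 0 0 0 -1 0 0; 0 0 0 0 -0.9 0 0; 0 0 0 0.2 0 0 0; 0 0 0 0 0 0 0"}}

```text
time: 8.22
eef_pos: [471.1, -69.5, 180.3]
tcp_rot: [55.5, 89.5, 55.0]
force: [-0.6, 0.5, -0.4]
opening: 94.2
```

Request:
{"method": "arm_command", "body": {"moves": "0 0 0 0.9 -0.48 0 0; 0 0 0 1 0 0 0; 0 0 0 1 0 0 0; 0 0 0 0.7 0 0 0; 0 0 0 0 0 0 0"}}

```text
time: 8.85
eef_pos: [474.7, -81.5, 34.6]
tcp_rot: [42.7, 89.3, 42.7]
force: [-0.0, -0.2, -0.3]
opening: 93.3
```

Request:
{"method": "arm_command", "body": {"moves": "0 0 0 0.62 -0.2 -0.05 0.3; 0 0 0 0 0 0 1; 0 0 0 0 0 0 1; 0 0 0 0 0 0 1; 0 0 0 0 0 0 1; 0 0 0 0 0 0 1; 0 0 0 0 0 0 1"}}

```text
time: 9.72
eef_pos: [477.0, -86.8, 15.8]
tcp_rot: [28.1, 88.9, 28.3]
force: [0.1, 0.6, -0.5]
opening: 35.7
```

Request:
{"method": "arm_command", "body": {"moves": "0 0.1 0 -0.6 0 0 1; 0 0 0 -0.9 0 0 1; 0 0 0 -0.9 0.1 0 1; 0 0 0 -0.9 0.5 0 1; 0 0 0 -0.5 1 -0.05 1; 0 0 0 0 1 -0.05 1; 0 0 0 0 1 -0.05 1; 0 0 0 0 1 -0.05 1; 0 0 0 0 1 -0.05 1; 0 0 0 0 1 -0.05 1"}}

```text
time: 10.98
eef_pos: [462.9, 180.9, 175.0]
tcp_rot: [79.7, 89.5, 79.5]
force: [0.4, -0.9, -0.9]
opening: 35.5
```

Request:
{"method": "arm_command", "body": {"moves": "0 0 0 0 1 -0.1 1; 0 0 0 0 1 -0.1 1; 0 0 0 0 1 -0.1 1; 0 0 0 0 0.3 -0.1 1; 0 0 0 0 0 0 1"}}

```text
time: 11.6
eef_pos: [445.2, 318.9, 175.2]
tcp_rot: [89.7, 89.5, 89.6]
force: [-0.7, -0.8, -1.0]
opening: 35.9
```

Request:
{"method": "arm_command", "body": {"moves": "0 0 0 0.9 -0.1 0 1; 0 0 0 0.9 0 0 1; 0 0 0 0.9 0 0 1; 0 0 0 0.8 0 0 1; 0 0 0 0 0 0 1; 0 0 0 0 0 0 0.4; 0 0 0 0 0 0 0.4; 0 0 0 0 0 0 0.4; 0 0 0 -0.6 0 0 0.4; 0 0 0 -1 0 0 0.3"}}

```text
time: 12.85
eef_pos: [449.3, 307.4, 100.5]
tcp_rot: [60.0, 89.5, 59.5]
force: [0.2, -0.7, 0.1]
opening: 63.0
```

Request:
{"method": "arm_command", "body": {"moves": "0 0 0 -1 0 0 1; 0 0 0 -1 0 0 1; 0 0 0 0 -1 0.5 1; 0 0 0 0 -1 0.5 1; 0 0 0 0 -1 0.5 1; 0 0 0 0 0 0 1"}}

```text
time: 13.6
eef_pos: [511.2, 184.7, 190.4]
tcp_rot: [41.3, 88.9, 40.9]
force: [-0.4, 0.0, -0.0]
opening: 9.5
```

Run:
```python
from h import *
snap('side','s3'); im,T=snap('wrist','w3'); snap('scene','c3'); print(T.round(2))
```

```text
[[ 1.0000e-02  0.0000e+00  1.0000e+00  5.1042e+02]
 [ 1.0000e-02  1.0000e+00 -0.0000e+00  1.8660e+02]
 [-1.0000e+00  1.0000e-02  1.0000e-02  1.9051e+02]
 [ 0.0000e+00  0.0000e+00  0.0000e+00  1.0000e+00]]
```

View pics/s3.png

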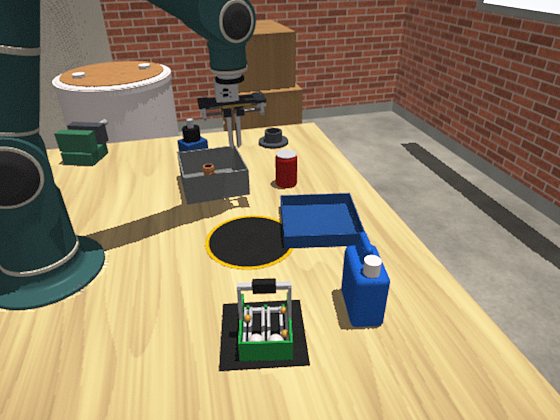

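View pics/w3.png

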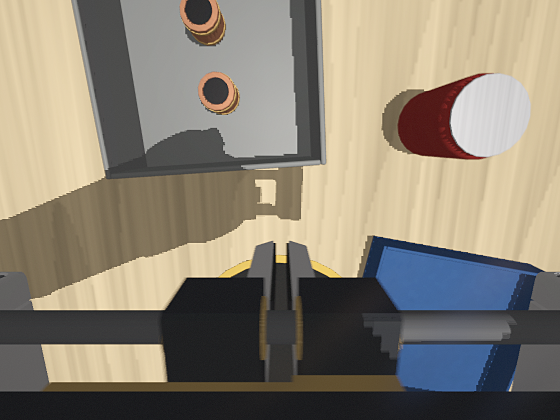

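View pics/c3.png

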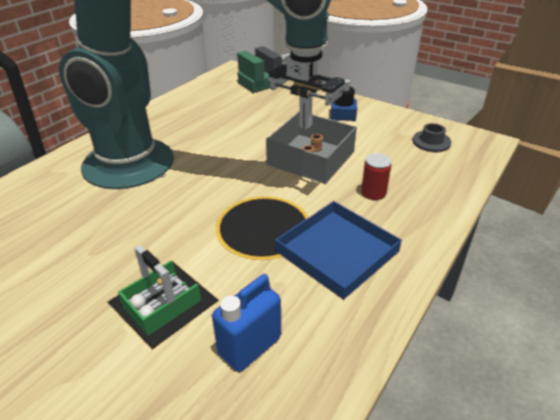

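Run:
```python
from h import *
T0=np.eye(4);T0[:3,:3]=[[0,0,1],[0,1,0],[-1,0,0]];T0[:3,3]=[624.8,0,205]
P=onz('wrist',[(286,69),(479,110),(254,255)],40,T0);print(P.round(0).tolist())
P=onz('scene',[(276,241),(334,204),(400,243),(345,282)],40);print(P.round(0).tolist(),P.mean(0))
P=onz('side',[(280,195),(353,194),(284,237)],40);print(P.round(0).tolist())
print(mark(cv2.imread('pics/s3.png'),'side',None))
print(mark(cv2.imread('pics/c3.png'),'scene',None))
```

```text
[[631.0, 140.0, 40.0], [835.0, 100.0, 40.0], [594.0, -63.0, 40.0]]
[[596.0, -70.0, 40.0], [640.0, 124.0, 40.0], [837.0, 84.0, 40.0], [788.0, -92.0, 40.0]] [715.44573677  11.3094501   40.        ]
[[628.0, 135.0, 40.0], [839.0, 85.0, 40.0], [587.0, -72.0, 40.0]]
(array([509.4,  -6.5]), np.float64(116.8), 500)
(array([510.2,  -6.4]), np.float64(115.3), 552)
```

Request:
{"method": "arm_command", "body": {"moves": "0 0.1 0 0 -0.9 0.7 1; 0 0 0 0 -0.9 0.7 1; 0 0 0 0 -0.9 0.7 1; 0 0 0 0 -0.9 0.7 1; 0 0 0 0 -0.8 0.7 1; 0 0 0 0.5 0 0 1; 0 0 0 1 0 0 1; 0 0 0 1 0 0 1; 0 0 0 0 0 0 1", "squeeze": 30}}

```text
time: 14.88
eef_pos: [651.8, 26.3, 85.7]
tcp_rot: [90.0, 88.9, 91.1]
force: [-0.1, 0.4, 0.1]
opening: 0.1
```

Request:
{"method": "arm_command", "body": {"moves": "0 0 0 0.3 -0.55 0 1; 0 0 0 0.8 0 0 1; 0 0 0 0.5 0 0 1; 0 0 0 0 0 0 1"}}

```text
time: 15.38
eef_pos: [654.6, 4.1, 23.9]
tcp_rot: [73.5, 88.8, 74.7]
force: [-0.4, -0.5, 0.5]
opening: 0.5
```

Request:
{"method": "arm_command", "body": {"moves": "0 0.15 0 0.15 0 -0.3 1; 0 0 0 0 0 -0.4 1; 0 0 0 0 -0.05 -0.5 1; 0 0 0 0 -0.05 -0.5 1; 0 0 0 0 0 0 1"}}

```text
time: 16.0
eef_pos: [585.6, -1.5, 22.3]
tcp_rot: [124.2, 88.7, 125.4]
force: [0.4, 0.2, 0.6]
opening: 0.1
```

Request:
{"method": "arm_command", "body": {"moves": "0 0.2 0 0.1 -0.05 -0.4 1; 0 0 0 0 -0.05 -0.5 1; 0 0 0 0 -0.05 -0.5 1; 0 0 0 0 -0.05 -0.5 1; 0 0 0 0 -0.05 -0.5 1; 0 0 0 0 -0.05 -0.3 1; 0 0 0 0 0 0 1"}}

```text
time: 16.88
eef_pos: [477.9, -15.9, 23.2]
tcp_rot: [154.6, 87.4, 155.9]
force: [0.2, 0.1, 1.1]
opening: 0.5
```

Run:
```python
from h import *
snap('side','s4'); snap('scene','c4'); im,T=snap('wrist','w4')
```

```text
(no output)
```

View pics/c4.png

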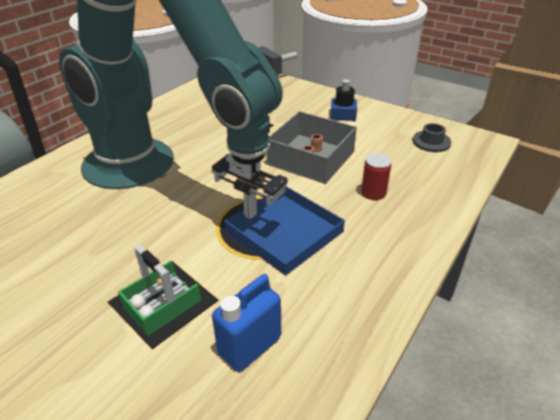

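View pics/s4.png

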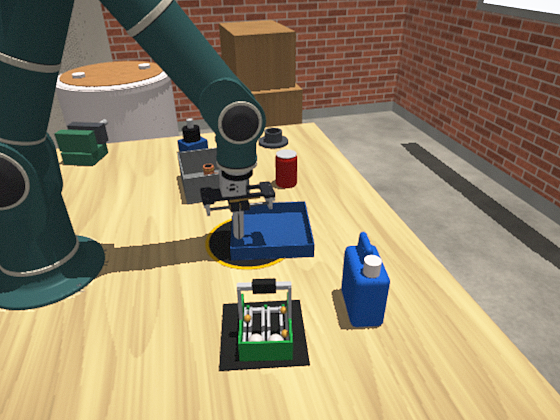

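```bash
cat >> h.py <<'E'
def panfit(im,n,T=None,ex=None):
    """hull of blue pixels; edges: top-rim corners"""
    hsv=cv2.cvtColor(im,cv2.COLOR_BGR2HSV); m=cv2.inRange(hsv,(102,120,25),(122,255,255))
    m=cv2.morphologyEx(m,cv2.MORPH_CLOSE,np.ones((3,3)))
    ys,xs=np.nonzero(m);P=onz(n,np.c_[xs,ys],40,T);k=(abs(P[:,0]-520)<200)&(abs(P[:,1])<190)
    mm=np.zeros_like(m);mm[ys[k],xs[k]]=255
    c,_=cv2.findContours(mm,0,2);c=max(c,key=cv2.contourArea);h=cv2.convexHull(c);q=cv2.approxPolyDP(h,4,True)[:,0]
    return q
E
python3 - <<'E'
from h import *
for n,f in(('scene','c4'),('side','s4')):
    im=cv2.imread(f'pics/{f}.png'); q=panfit(im,n); print(n,np.c_[q,onz(n,q,40)[:,:2],onz(n,q,0)[:,:2]].round(0).astype(int).tolist())
x,y,w,h=190,170,170,110
cv2.imwrite('pics/z1.png',cv2.resize(cv2.imread('pics/c4.png')[y:y+h,x:x+w],None,fx=4.7,fy=4.7,interpolation=cv2.INTER_CUBIC))
E
```

```text
scene [[287, 189, 506, 111, 476, 155], [342, 224, 694, 68, 675, 110], [338, 233, 702, 34, 683, 74], [285, 273, 669, -142, 648, -111], [228, 233, 486, -111, 455, -79], [224, 220, 448, -80, 415, -46]]
side [[304, 202, 686, 79, 705, 141], [312, 256, 633, -163, 649, -116], [231, 259, 443, -126, 448, -76], [229, 222, 460, 31, 466, 91], [244, 210, 510, 80, 518, 143]]
```

View pics/z1.png

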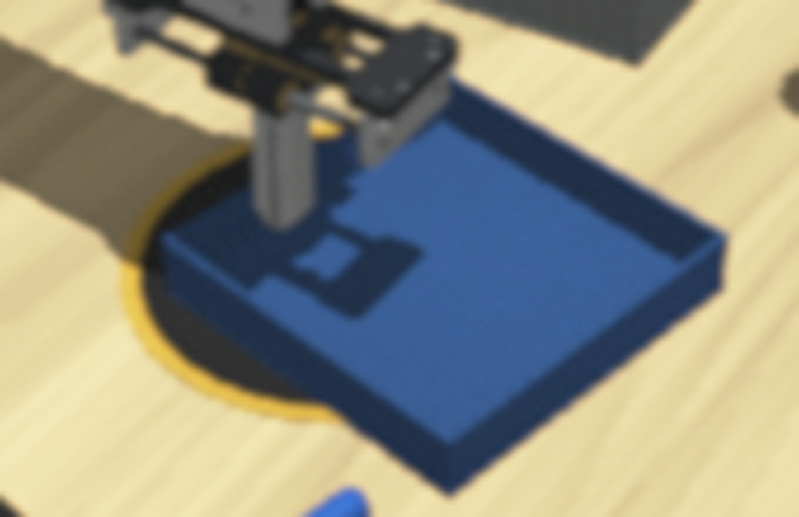

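View pics/w4.png

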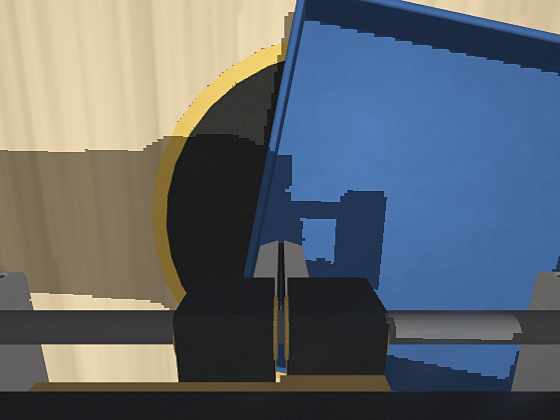

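Run:
```python
from h import *
P=onz('scene',[(225.1,220.6),(286.2,265.1),(343.8,221),(286.8,186.6)],40);print(P.round(0).tolist(),P.mean(0))
P=onz('scene',[(286,273)],0);print(P)
P=onz('side',[(304,203),(312.5,247),(231,250)],40);print(P.round(0).tolist(), (P[0]+P[2])/2)
```

```text
[[451.0, -80.0, 40.0], [658.0, -121.0, 40.0], [693.0, 80.0, 40.0], [499.0, 119.0, 40.0]] [ 5.75454884e+02 -5.14060330e-01  4.00000000e+01]
[[ 650.33276095 -109.78043173    0.        ]]
[[684.0, 73.0, 40.0], [644.0, -130.0, 40.0], [448.0, -92.0, 40.0]] [566.09109926  -9.08085167  40.        ]
```

Request:
{"method": "arm_command", "body": {"moves": "0 0.25 0 0 0 -0.3 1; 0 0 0 0 0 -0.4 1; 0 0 0 0 0 -0.4 1; 0 0 0 0 0 -0.2 1; 0 0 0 0 0 0 1"}}

```text
time: 17.65
eef_pos: [423.9, -16.8, 26.9]
tcp_rot: [165.7, 85.4, 167.0]
force: [0.4, -0.5, -0.2]
opening: 0.1
```

Request:
{"method": "arm_command", "body": {"moves": "0 0 0 -0.5 0 0.2 1; 0 -0.57 0 -1 0 0 1; 0 0 0 -1 0 0 1; 0 0 0 -1 -0.5 0 1; 0 0 0 -1 -1 0 0.5; 0 0 0 -0.5 -1 0 0; 0 0 0 0 -1 0 0; 0 0 0 0 -1 0 0; 0 0 0 0 0 0 0"}}

```text
time: 18.77
eef_pos: [440.7, -206.1, 230.2]
tcp_rot: [81.5, 88.9, 82.9]
force: [0.0, 0.3, 0.3]
opening: 46.8
```

Run:
```python
from h import *
im,T=snap('wrist','w5'); print(T.round(3));snap('side','s5'); c=snap('scene','c5')[0];
x,y,w,h=190,160,170,120
cv2.imwrite('pics/z2.png',cv2.resize(c[y:y+h,x:x+w],None,fx=4.7,fy=4.7,interpolation=cv2.INTER_CUBIC))
```

```text
[[ 2.00000e-03 -2.50000e-02  1.00000e+00  4.40730e+02]
 [ 1.90000e-02  1.00000e+00  2.50000e-02 -2.06078e+02]
 [-1.00000e+00  1.90000e-02  3.00000e-03  2.30201e+02]
 [ 0.00000e+00  0.00000e+00  0.00000e+00  1.00000e+00]]
```

View pics/z2.png

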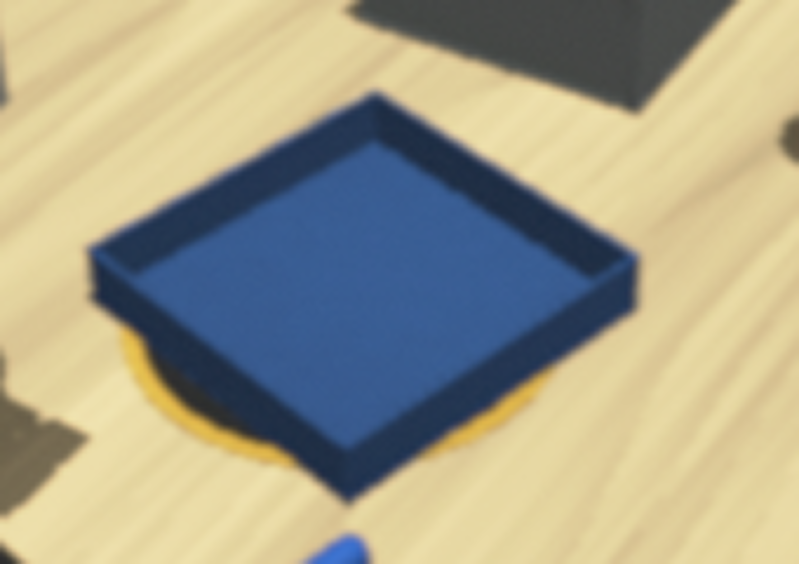

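View pics/w5.png

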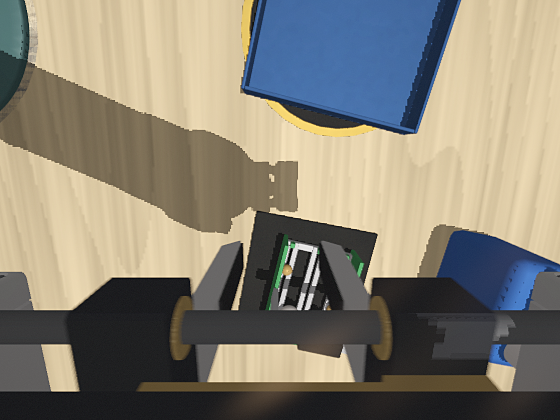

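View pics/s5.png

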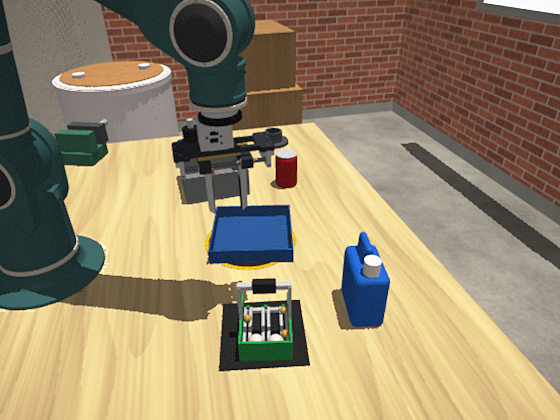

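Run:
```python
from h import *
a=np.array
P=onz('scene',a([(90,250),(349,452),(637,258),(376,95)])/4.7+a([190,160]),40);print(P.round(0).tolist(),P.mean(0))
c=cv2.imread('pics/s5.png');x,y,w,h=190,190,120,90
cv2.imwrite('pics/z3.png',cv2.resize(c[y:y+h,x:x+w],None,fx=6,fy=6,interpolation=cv2.INTER_CUBIC))
```

```text
[[400.0, -80.0, 40.0], [602.0, -126.0, 40.0], [644.0, 75.0, 40.0], [445.0, 118.0, 40.0]] [523.03591947  -3.25101804  40.        ]
```

View pics/z3.png

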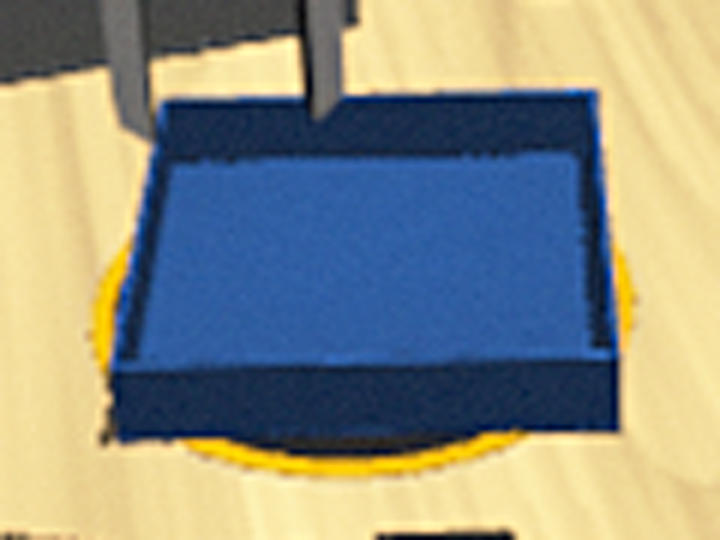

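Run:
```python
from h import *
a=np.array
P=onz('side',a([(162,100),(597,92),(617,360),(113,365)])/6+a([190,190]),40);print(P.round(0).tolist(),P.mean(0))
T=pose();T[:3,3]=[440.73,-206.08,230.2]
P=onz('wrist',[(243,90),(415,133)],40,T);print(P.round(0));print(mark(cv2.imread('pics/w5.png'),'wrist',T))
e=P[1]-P[0];u=e[:2]/np.hypot(*e[:2]);v=a([-u[1],u[0]]);print(np.hypot(*e[:2]),P.mean(0)[:2]+105*v)
```

```text
[[438.0, 118.0, 40.0], [640.0, 72.0, 40.0], [594.0, -129.0, 40.0], [395.0, -81.0, 40.0]] [516.95447123  -5.23892211  40.        ]
[[ 396.  -80.   40.]
 [ 595. -121.   40.]]
(array([507.3,  -6.9]), np.float64(114.0), 1281)
203.66923744020784 [516.64998069   2.65278924]
```

Request:
{"method": "arm_command", "body": {"moves": "0.15 0 -0.14 0 1 0.1 1; 0 0 0 0 1 0.1 1; 0 0 0 0 1 0.05 1; 0 0 0 0 1 0.05 1; 0 0 0 0.5 0.9 0 1; 0 0 0 1 0 0 1; 0 0 0 1 0 0 1; 0 0 0 1 0 0 1; 0 0 0 0 0 0 1"}}

```text
time: 20.05
eef_pos: [449.7, 10.3, 89.0]
tcp_rot: [13.2, 89.7, 14.5]
force: [0.2, -0.7, 0.9]
opening: 0.3
```

Run:
```python
from h import *
print(pose().round(3))
```

```text
[[ 6.00000e-03 -2.40000e-02  1.00000e+00  4.49701e+02]
 [ 1.00000e-03  1.00000e+00  2.40000e-02  1.03300e+01]
 [-1.00000e+00  1.00000e-03  6.00000e-03  8.90300e+01]
 [ 0.00000e+00  0.00000e+00  0.00000e+00  1.00000e+00]]
```

Request:
{"method": "arm_command", "body": {"moves": "0 0 0 0.6 -0.38 0 1; 0 0 0 0.9 0 0 1; 0 0 0 0.1 0 -0.3 1; 0 0 0 0 0 -0.15 1; 0 0 0 0 0 -0.15 1; 0 0 0 0 0 0 1"}}

```text
time: 20.8
eef_pos: [429.4, -3.2, 32.3]
tcp_rot: [6.8, 89.1, 8.4]
force: [0.3, 0.4, 0.3]
opening: 0.4
```

Request:
{"method": "arm_command", "body": {"moves": "0 0 0 0.15 0 -0.12 1; 0 0 0 0 0 -0.12 1; 0 0 0 0 0 0 1"}}

```text
time: 21.18
eef_pos: [420.6, -3.4, 26.7]
tcp_rot: [5.8, 88.9, 7.4]
force: [0.1, 0.6, -0.3]
opening: 0.5
```

Request:
{"method": "arm_command", "body": {"moves": "0 0 0 0 -0.2 0.9 1; 0 0 0 0 -0.7 0.9 1; 0 0 0 0 -0.6 0 1; 0 0 0 0 0 0 1"}}

```text
time: 21.68
eef_pos: [495.2, -62.5, 27.1]
tcp_rot: [8.3, 89.1, 10.0]
force: [-0.2, 0.5, -0.5]
opening: 0.8
```

Run:
```python
from h import *
im,T=snap('wrist','w6'); s=snap('side','s6')[0]; c=snap('scene','c6')[0];
x,y,w,h=190,160,170,120
cv2.imwrite('pics/z4.png',cv2.resize(c[y:y+h,x:x+w],None,fx=4.7,fy=4.7,interpolation=cv2.INTER_CUBIC))
x,y,w,h=190,190,120,90
cv2.imwrite('pics/z5.png',cv2.resize(s[y:y+h,x:x+w],None,fx=6,fy=6,interpolation=cv2.INTER_CUBIC))
```

```text
(no output)
```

View pics/z4.png

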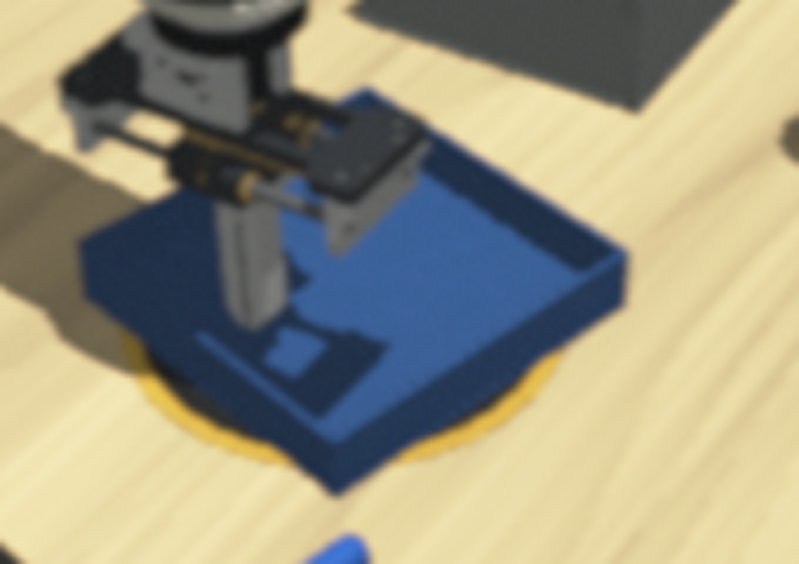

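View pics/z5.png

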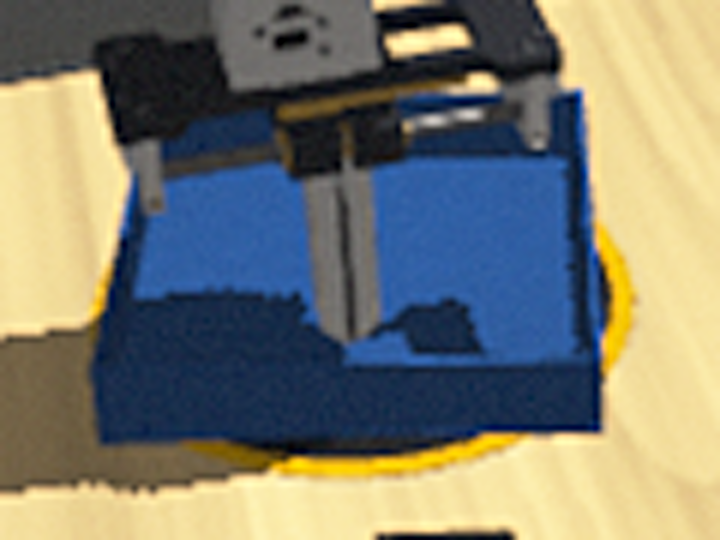

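View pics/w6.png

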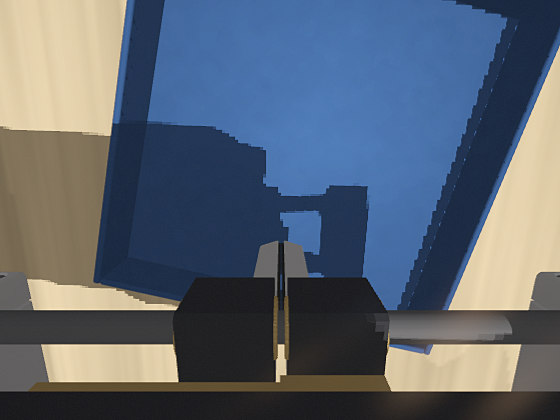

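Run:
```python
from h import *
a=np.array
P=onz('scene',a([(80,243),(337,443),(626,253),(367,90)])/4.7+a([190,160]),40);print(P.round(0).tolist(),P.mean(0))
P=onz('side',a([(582,90),(600,360),(97,365)])/6+a([190,190]),40);print(P.round(0).tolist(),(P[0]+P[2])/2)
```

```text
[[392.0, -79.0, 40.0], [594.0, -124.0, 40.0], [637.0, 75.0, 40.0], [438.0, 119.0, 40.0]] [515.37515949  -2.10851618  40.        ]
[[634.0, 75.0, 40.0], [588.0, -128.0, 40.0], [389.0, -80.0, 40.0]] [511.33137007  -2.11764919  40.        ]
```

Request:
{"method": "arm_command", "body": {"moves": "0 0 0 0 -0.5 0 1; 0 0 0 0 -0.15 0 1; 0 0 0 0 -0.12 -0.04 1; 0 0 0 0 0 0 1"}}

```text
time: 22.32
eef_pos: [494.2, -87.7, 27.4]
tcp_rot: [15.8, 89.1, 17.9]
force: [-0.1, -0.5, 0.2]
opening: 0.7
```

Request:
{"method": "arm_command", "body": {"moves": "0 0 0 0 -0.1 0 1; 0 0 0 0 -0.1 -0.04 1; 0 0 0 0 0 0 1"}}

```text
time: 22.7
eef_pos: [493.0, -95.0, 27.4]
tcp_rot: [17.7, 89.1, 19.9]
force: [0.2, 0.7, 0.3]
opening: 0.0
```

Run:
```python
from h import *
s=snap('side','s7')[0]; c=snap('scene','c7')[0];
x,y,w,h=190,160,170,120
a=cv2.resize(c[y:y+h,x:x+w],None,fx=4.7,fy=4.7,interpolation=cv2.INTER_CUBIC)
cv2.imwrite('pics/z6.png',a)
```

```text
(no output)
```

View pics/z6.png

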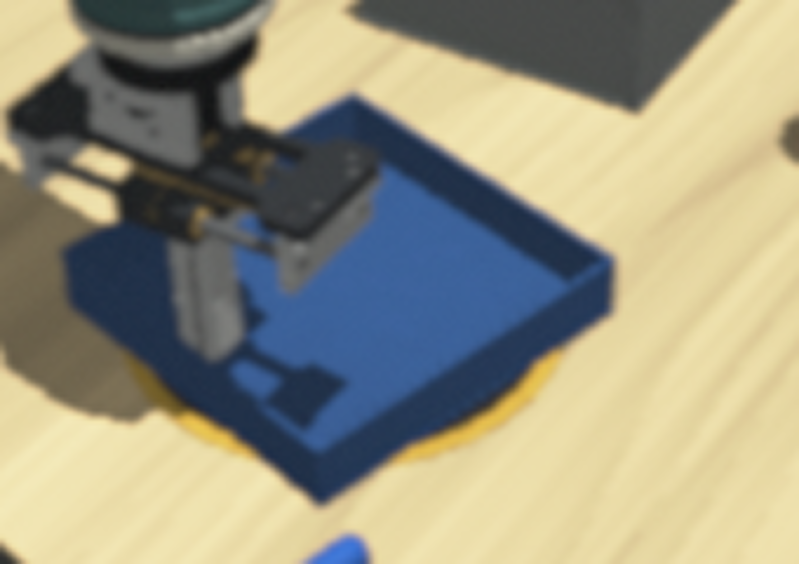

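Request:
{"method": "arm_command", "body": {"moves": "0 0 0 0 0.4 0 1; 0 0 0 -0.6 0 0 1; 0 0 0 -1 0 0 1; 0 0 0 -1 0 0 1; 0 0 0 -1 -1 0 0.5; 0 0 0 -0.5 -1 0 0; 0 0 0 -0.5 -1 0 0; 0 0 0 0 -1 0 0; 0 0 0 0 -0.5 0 0; 0 0 0 0 0 0 0"}}

```text
time: 24.05
eef_pos: [498.0, -253.3, 216.2]
tcp_rot: [20.4, 89.1, 23.1]
force: [0.5, 1.3, 0.6]
opening: 57.0
```

Run:
```python
from h import *
im,T=snap('wrist','w8'); print(T.round(3)); s=snap('side','s8')[0]; c=snap('scene','c8')[0];
x,y,w,h=190,160,170,120
cv2.imwrite('pics/z7.png',cv2.resize(c[y:y+h,x:x+w],None,fx=4.7,fy=4.7,interpolation=cv2.INTER_CUBIC))
x,y,w,h=190,190,120,90
cv2.imwrite('pics/z8.png',cv2.resize(s[y:y+h,x:x+w],None,fx=6,fy=6,interpolation=cv2.INTER_CUBIC))
```

```text
[[ 1.40000e-02 -4.80000e-02  9.99000e-01  4.97972e+02]
 [ 6.00000e-03  9.99000e-01  4.80000e-02 -2.53333e+02]
 [-1.00000e+00  5.00000e-03  1.40000e-02  2.16192e+02]
 [ 0.00000e+00  0.00000e+00  0.00000e+00  1.00000e+00]]
```

View pics/z7.png

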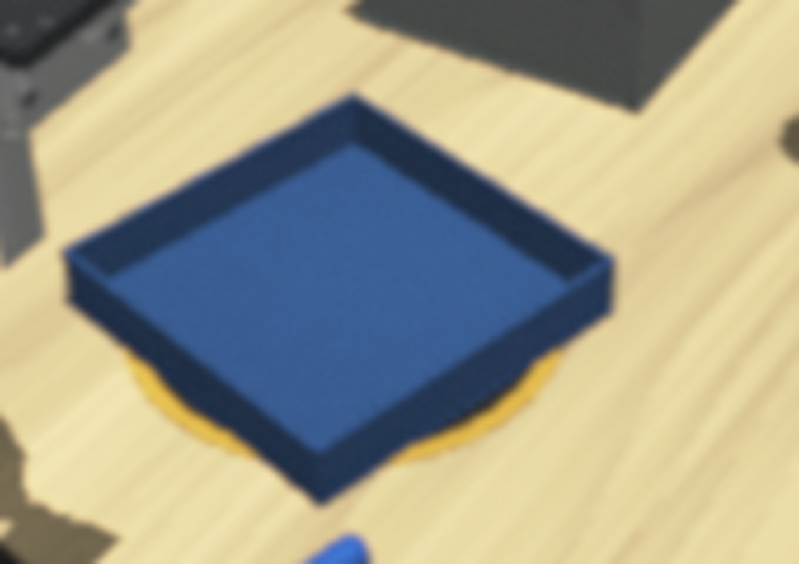

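View pics/z8.png

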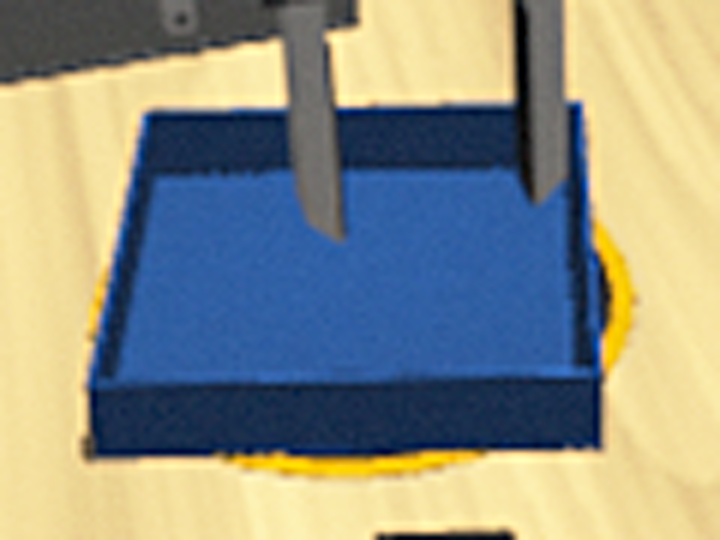

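View pics/w8.png

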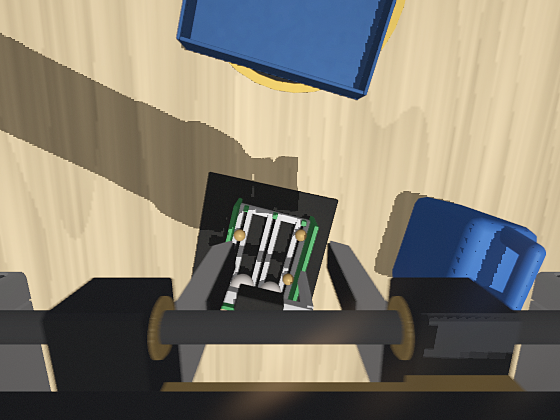

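Run:
```python
from h import *
a=np.array
P=onz('scene',a([(66,252),(321,452),(612,262),(353,95)])/4.7+a([190,160]),40);print(P.round(0).tolist(),P.mean(0))
P=onz('side',a([(146,110),(582,102),(601,372),(90,380)])/6+a([190,190]),40);print(P.round(0).tolist(),P.mean(0))
P=onz('side',a([(92,457),(600,447)])/6+a([190,190]),0);print(P.round(0))
T=pose()
P=onz('wrist',[(178,39),(365,98)],40,T)
e=P[1]-P[0];u=e[:2]/np.hypot(*e[:2]);v=a([-u[1],u[0]]);print(P.round(),np.hypot(*e[:2]),P.mean(0)[:2]+105*v,mark(cv2.imread('pics/w8.png'),'wrist',T))
# riddle grip from wrist
print('wrist dock',onz('wrist',[(210,172),(337,200)],5,T).round(0))
```

```text
[[391.0, -89.0, 40.0], [591.0, -133.0, 40.0], [635.0, 65.0, 40.0], [434.0, 110.0, 40.0]] [512.82145491 -11.57908754  40.        ]
[[430.0, 111.0, 40.0], [631.0, 65.0, 40.0], [586.0, -135.0, 40.0], [385.0, -89.0, 40.0]] [507.97976663 -12.05629449  40.        ]
[[ 382.  -88.    0.]
 [ 586. -134.    0.]]
[[ 387.  -85.   40.]
 [ 587. -132.   40.]] 206.1903464268007 [510.93210735  -6.63576996] (array([512.5,  -6.4]), np.float64(114.6), 994)
wrist dock [[ 412. -225.    5.]
 [ 575. -253.    5.]]
```

Run:
```python
from h import *
a=np.array
print(readout.state()['joint_pos'].round(1))
P=onz('scene',a([(68,302),(321,505),(612,313)])/4.7+a([190,160]),0);print(P.round(0).tolist(),(P[0]+P[2])/2)
im=cv2.imread('pics/w8.png');cv2.imwrite('pics/z9.png',cv2.resize(im[160:330,190:360],None,fx=3.5,fy=3.5,interpolation=cv2.INTER_CUBIC))
```

```text
[ 22.8  16.1   1.5 102.   -1.2  61.3  27.7]
[[384.0, -86.0, 0.0], [588.0, -131.0, -0.0], [634.0, 70.0, 0.0]] [509.20279317  -8.18564021   0.        ]
```

View pics/z9.png

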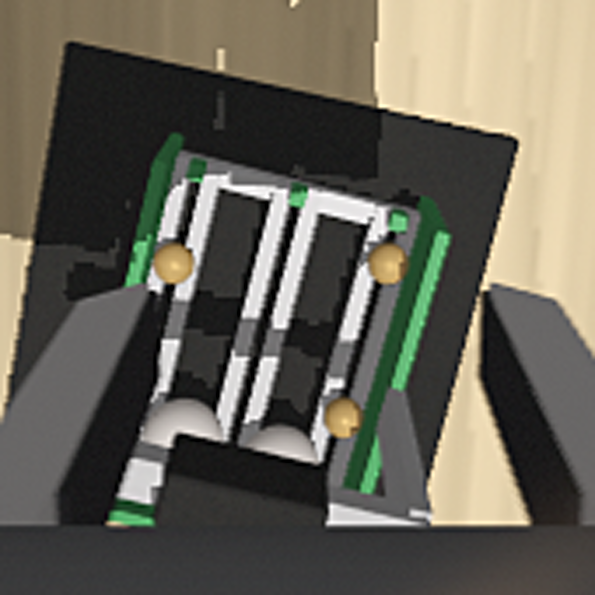

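Request:
{"method": "arm_command", "body": {"moves": "-1 0 0 0 0 0 0; -1 0 0 0 0 0 0; -1 0 0 0 0 0 0; -1 0 0 0 0 0 0; -1 0 0 0 0 0 0; -1 0 0 0 0 0 0; -1 0 0 0 0 0 0; -1 0 0 0 0 0 0; -1 0 0 0 0 0 0; 0 0 0 0 0 0 0"}}

```text
time: 25.45
eef_pos: [500.4, -236.5, 215.9]
tcp_rot: [-40.1, 89.1, 38.1]
force: [-0.2, 0.5, 0.4]
opening: 93.8
```

Run:
```python
from h import *
T=pose(); print(T.round(3),readout.state()['joint_pos'].round(1))
g=np.array([482,-331,0]); print((T[:3,:3].T@(g-T[:3,3])).round(1))
```

```text
[[ 1.30000e-02 -9.79000e-01  2.05000e-01  5.00393e+02]
 [ 1.00000e-02  2.06000e-01  9.79000e-01 -2.36470e+02]
 [-1.00000e+00 -1.00000e-02  1.20000e-02  2.15896e+02]
 [ 0.00000e+00  0.00000e+00  0.00000e+00  1.00000e+00]] [ 31.2  16.1 -10.3 102.2   2.3  61.5  98.3]
[214.7   0.8 -98.9]
```

Request:
{"method": "arm_command", "body": {"moves": "0 0.05 0 0 0 -0.9 0; 0 0 0 0 0 -0.9 0; 0 0 0 0 0 -0.68 0; 0 0 0 0 0 0 0"}}

```text
time: 25.95
eef_pos: [480.4, -332.5, 215.2]
tcp_rot: [-60.3, 89.3, 17.3]
force: [-0.9, 0.3, 0.9]
opening: 93.6
```

Run:
```python
from h import *
im,T=snap('wrist','w9'); print(T.round(3))
```

```text
[[ 1.10000e-02 -9.76000e-01  2.16000e-01  4.80378e+02]
 [ 4.00000e-03  2.16000e-01  9.76000e-01 -3.32486e+02]
 [-1.00000e+00 -1.00000e-02  6.00000e-03  2.15167e+02]
 [ 0.00000e+00  0.00000e+00  0.00000e+00  1.00000e+00]]
```

View pics/w9.png

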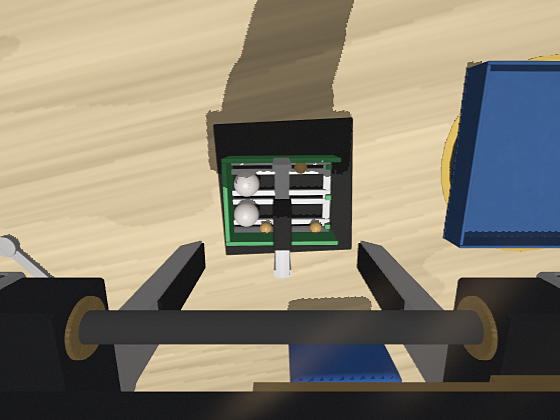

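Run:
```python
from h import *
im=cv2.imread('pics/w9.png');cv2.imwrite('pics/z10.png',cv2.resize(im[140:290,200:370],None,fx=4.6,fy=4,interpolation=cv2.INTER_CUBIC))
T=pose()
for p in((283,224),(283,199),(283,249)): 
    P=onz('wrist',p,146,T)[0]; print(P.round(1),(T[:3,:3].T@(P-T[:3,3])).round(1))
```

```text
[ 482.2 -327.7  146. ] [69.3  0.3  3.2]
[ 461.4 -323.2  146. ] [69.  21.5  3.1]
[ 503.8 -332.4  146. ] [ 69.5 -21.8   3.2]
```

View pics/z10.png

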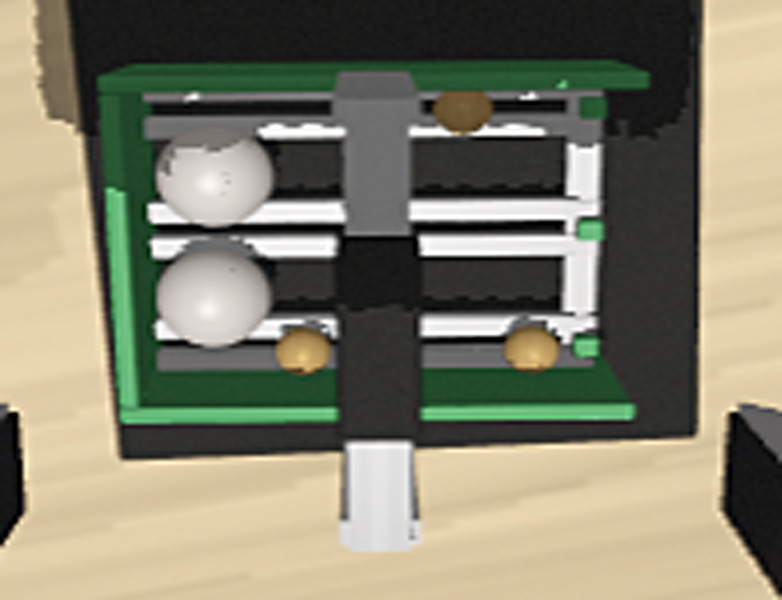

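Request:
{"method": "arm_command", "body": {"moves": "0 0 0 0.7 0 0.07 0; 0 0 0 0.9 0 0 0; 0 0 0 0.7 0 0 0; 0 0 0 0.2 0 0 0; 0 0 0 0 0 0 0.5", "squeeze": 55}}

```text
time: 26.62
eef_pos: [486.3, -321.3, 114.4]
tcp_rot: [-59.4, 89.1, 18.2]
force: [0.1, -0.3, 1.0]
opening: 87.2
```

Request:
{"method": "arm_command", "body": {"moves": "0 0 0 0 0.05 -0.19 0.5; 0 0 0 0 0 0 0.6; 0 0 0 0 0 0 0.6; 0 0 0 0 0 0 0.6"}}

```text
time: 27.12
eef_pos: [483.6, -329.4, 117.2]
tcp_rot: [-69.5, 89.0, 8.1]
force: [0.1, -0.9, -0.4]
opening: 47.8
```

Request:
{"method": "arm_command", "body": {"moves": "0 0 0 0.07 0 0 0.7; 0 0 0 0 0 0 0.8; 0 0 0 0 0 0 1; 0 0 0 0 0 0 1; 0 0 0 0 0 0 1; 0 0 0 0 0 0 1"}}

```text
time: 27.88
eef_pos: [483.8, -329.7, 114.3]
tcp_rot: [-71.2, 89.0, 6.3]
force: [-0.3, -1.2, -0.2]
opening: 15.5
```

Request:
{"method": "arm_command", "body": {"moves": "0 0 0 -0.15 0 0 1; 0 0 0 -0.3 0 0 1; 0 0 0 -0.5 0 0 1; 0 0 0 -0.5 0 0 1; 0 0 0 -0.5 0 0 1; 0 0 0 -0.3 0 0 1; 0 0 0 -0.1 0 0 1; 0 0 0 0 0 0 1"}}

```text
time: 28.88
eef_pos: [481.1, -328.7, 213.4]
tcp_rot: [-64.1, 89.0, 13.4]
force: [-0.6, 0.0, -4.0]
opening: 15.9
```

Run:
```python
from h import *
T=pose();print(T.round(3));print((T[:3,:3].T@(np.array([510,-8,0])-T[:3,3])).round(0))
snap('side','s10');snap('wrist','w10')
```

```text
[[ 1.60000e-02 -9.76000e-01  2.16000e-01  4.81102e+02]
 [ 4.00000e-03  2.16000e-01  9.76000e-01 -3.28725e+02]
 [-1.00000e+00 -1.50000e-02  7.00000e-03  2.13393e+02]
 [ 0.00000e+00  0.00000e+00  0.00000e+00  1.00000e+00]]
[215.  44. 318.]
```

View pics/s10.png

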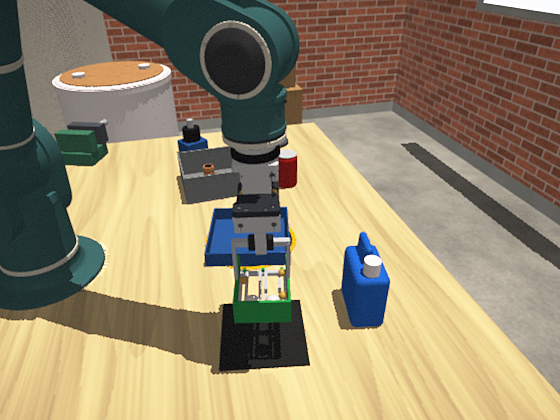

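Request:
{"method": "arm_command", "body": {"moves": "0 0 0 0 0.02 0.15 1; 0 0 0 0 0.06 0.35 1; 0 0 0 0 0.1 0.55 1; 0 0 0 0 0.13 0.75 1; 0 0 0 0 0.14 0.9 1; 0 0 0 0 0.14 0.9 1; 0 0 0 0 0.14 0.9 1; 0 0 0 0 0.14 0.9 1; 0 0 0 0 0.12 0.7 1; 0 0 0 0 0.08 0.5 1"}}

```text
time: 30.22
eef_pos: [493.7, -45.1, 212.5]
tcp_rot: [-52.6, 89.2, 25.2]
force: [-0.5, -0.9, -4.7]
opening: 15.7
```

Request:
{"method": "arm_command", "body": {"moves": "0 0 0 0 0.05 0.3 1; 0 0 0 0 0 0.12 1; 0 0 0 0 0 0 1"}}

```text
time: 30.6
eef_pos: [494.8, -25.7, 212.6]
tcp_rot: [-53.0, 89.2, 24.9]
force: [-0.2, -1.5, -3.8]
opening: 15.6
```

Run:
```python
from h import *
T=pose();print(T.round(3),readout.state()['joint_pos'].round(0));print((T[:3,:3].T@(np.array([510,-8,0])-T[:3,3])).round(0))
snap('side','s11');snap('scene','c11');snap('wrist','w11')
```

```text
[[ 1.30000e-02 -9.78000e-01  2.09000e-01  4.94791e+02]
 [ 6.00000e-03  2.10000e-01  9.78000e-01 -2.57320e+01]
 [-1.00000e+00 -1.20000e-02  9.00000e-03  2.12599e+02]
 [ 0.00000e+00  0.00000e+00  0.00000e+00  1.00000e+00]] [ 16.  11. -18. 110.   3.  59.  74.]
[213.  -9.  19.]
```

View pics/s11.png

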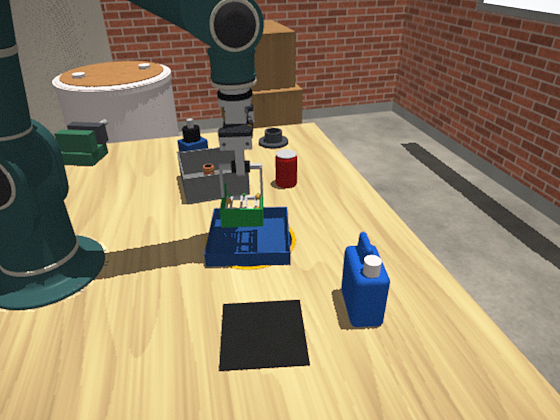

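View pics/c11.png

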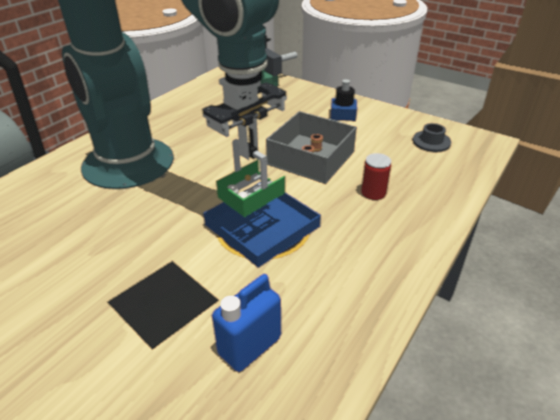

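View pics/w11.png

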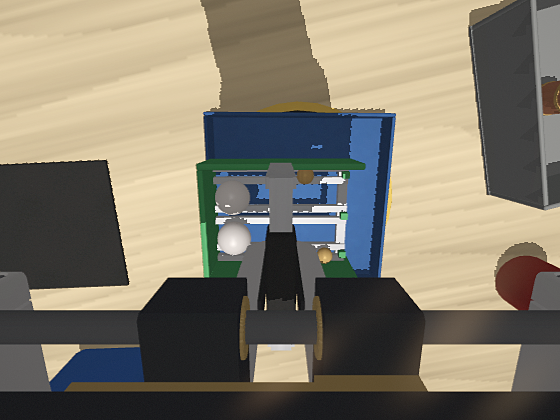

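Request:
{"method": "arm_command", "body": {"moves": "0 0 0 0.2 -0.1 0.2 1; 0 0 0 0.4 -0.08 0.2 1; 0 0 0 0.4 -0.04 0.1 1; 0 0 0 0.2 0 0 1; 0 0 0 0 0 0 1"}}

```text
time: 31.38
eef_pos: [508.6, -7.7, 160.1]
tcp_rot: [-47.5, 89.3, 30.3]
force: [-0.4, 0.9, -3.4]
opening: 15.3
```

Request:
{"method": "arm_command", "body": {"moves": "0 0 0.4 0.01 -0.13 0 1; 0 0 0.8 0.02 -0.26 0 1; 0 0 0.8 0.02 -0.26 0 1; 0 0 0.8 0.02 -0.26 0 1; 0 0 0.5 0.01 -0.16 0 1; 0 0 0 0 0 0 1; 0 0 0 0 0 0 1"}}

```text
time: 32.25
eef_pos: [551.6, -18.0, 151.6]
tcp_rot: [88.9, 63.8, 166.7]
force: [1.1, -0.3, -4.6]
opening: 15.2
```

```bash
cat >> h.py <<'E'
def rid():
    T=pose(); R=T[:3,:3]; up=-R[:,0]; ry=R[:,2]; rx=-R[:,1]
    # roll about ry: tilt of rx below horizontal, pitch: ry down
    print('tcp',T[:3,3].round(0),'rx tilt down',np.degrees(np.arcsin(-rx[2])).round(1),'ry tilt down',np.degrees(np.arcsin(-ry[2])).round(1),'yaw ry',np.degrees(np.arctan2(ry[1],ry[0])).round(1),'deck',(T[:3,3]+95*R[:,0]).round(0), 'j',readout.state()['joint_pos'].round(0))
E
python3 - <<'E'
from h import *
rid();snap('side','s12');snap('scene','c12')
E
```

```text
tcp [552. -18. 152.] rx tilt down 26.2 ry tilt down -0.5 yaw ry 77.7 deck [511.  -8.  66.] j [ 13.  37. -17.  85.   3.  85.  74.]
```

View pics/s12.png

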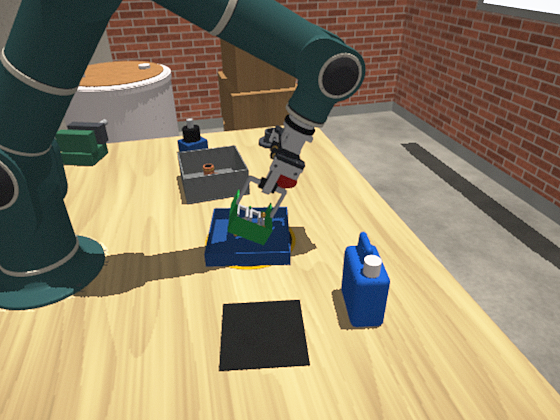

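Request:
{"method": "arm_command", "body": {"moves": "0 0 -0.5 0.01 0.16 0 1; 0 0 -0.9 0.02 0.29 0 1; 0 0 -0.9 0.02 0.29 0 1; 0 0 -0.9 0.02 0.29 0 1; 0 0 -0.9 0.02 0.29 0 1; 0 0 -0.9 0.02 0.29 0 1; 0 0 -0.9 0.02 0.29 0 1; 0 0 -0.5 0.01 0.16 0 1; 0 0 0 0 0 0 1; 0 0 0 0 0 0 1"}}

```text
time: 33.6
eef_pos: [467.3, -0.1, 157.1]
tcp_rot: [-88.8, 62.6, -10.9]
force: [0.4, -0.1, -3.6]
opening: 15.4
```

Run:
```python
from h import *
rid();snap('side','s13');snap('scene','c13');snap('wrist','w13')
```

```text
tcp [467.  -0. 157.] rx tilt down -27.4 ry tilt down -0.6 yaw ry 78.0 deck [510.  -8.  73.] j [  9.  -1. -19. 137.  28.  21.  43.]
```

View pics/s13.png

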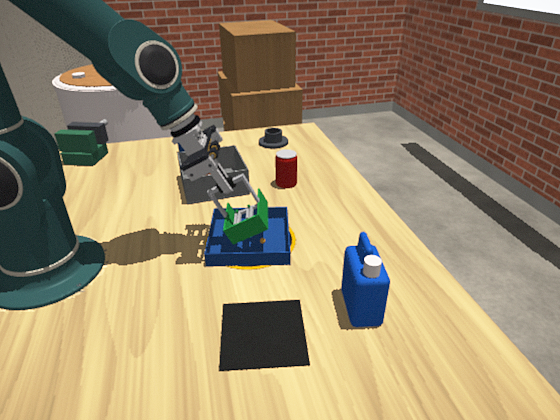

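View pics/w13.png

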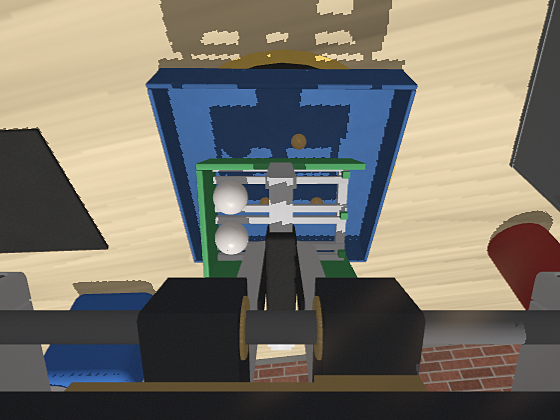

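Request:
{"method": "arm_command", "body": {"moves": "0 0 0.5 0.01 -0.16 0 1; 0 0 0.9 0.02 -0.29 0 1; 0 0 0.9 0.02 -0.29 0 1; 0 0 0.9 0.02 -0.29 0 1; 0 0 0.9 0.02 -0.29 0 1; 0 0 0.9 0.02 -0.29 0 1; 0 0 0.9 0.02 -0.29 0 1; 0 0 0.4 0.01 -0.13 0 1; 0 0 0 0 0 0 1; 0 0 0 0 0 0 1"}}

```text
time: 35.0
eef_pos: [551.7, -16.6, 156.8]
tcp_rot: [86.6, 65.2, 164.9]
force: [-0.2, 0.5, -4.0]
opening: 15.6
```

Request:
{"method": "arm_command", "body": {"moves": "0 0 -0.5 0.01 0.16 0 1; 0 0 -0.9 0.02 0.29 0 1; 0 0 -0.9 0.02 0.29 0 1; 0 0 -0.9 0.02 0.29 0 1; 0 0 -0.9 0.02 0.29 0 1; 0 0 -0.9 0.02 0.29 0 1; 0 0 -0.9 0.02 0.29 0 1; 0 0 -0.4 0.01 0.13 0 1; 0 0 0 0 0 0 1; 0 0 0 0 0 0 1"}}

```text
time: 36.25
eef_pos: [469.2, 1.2, 160.1]
tcp_rot: [-86.4, 61.8, -8.4]
force: [-0.2, 0.0, -2.8]
opening: 15.4
```

Request:
{"method": "arm_command", "body": {"moves": "0 0 0.5 0.01 -0.16 0 1; 0 0 0.9 0.02 -0.29 0 1; 0 0 0.9 0.02 -0.29 0 1; 0 0 0.7 0.02 -0.22 0 1; 0 0 0.4 0.01 -0.13 0 1; 0 0 0 0 0 0 1"}}

```text
time: 37.0
eef_pos: [515.5, -6.0, 172.7]
tcp_rot: [1.5, 87.5, 80.1]
force: [0.8, 0.4, -3.8]
opening: 15.7
```

Run:
```python
from h import *
rid();snap('side','s14');im=snap('scene','c14')[0];snap('wrist','w14')
cv2.imwrite('pics/z11.png',cv2.resize(im[150:270,190:340],None,fx=5,fy=5,interpolation=cv2.INTER_CUBIC))
```

```text
tcp [515.  -6. 173.] rx tilt down 0.1 ry tilt down -2.5 yaw ry 78.6 deck [516.  -2.  78.] j [ 10.  15. -13. 110.   1.  55.  75.]
```

View pics/w14.png

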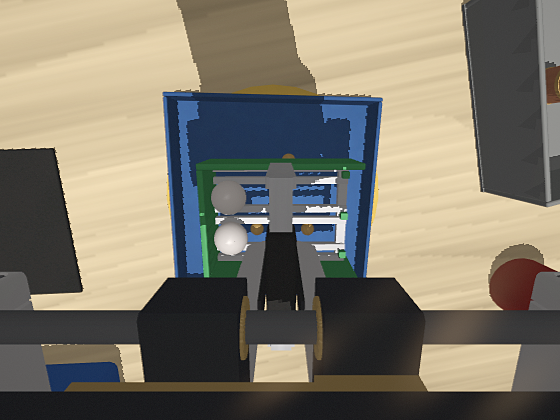

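View pics/z11.png

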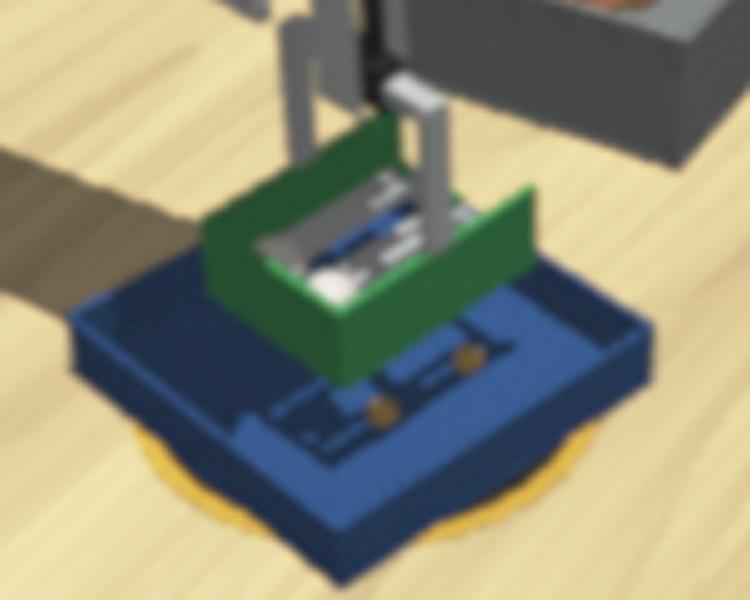

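View pics/s14.png

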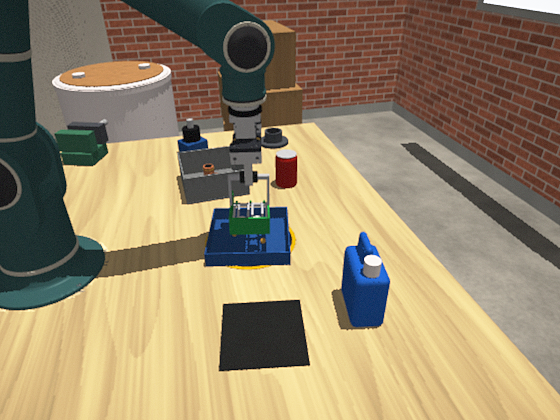

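Request:
{"method": "arm_command", "body": {"moves": "0 -0.4 0 0 0 0 1; 0 -0.4 0 0 0 0 1; 0 0 0 0 0 0 1; 0 0 0 0 0 0 1"}}

```text
time: 37.65
eef_pos: [512.5, -4.6, 173.8]
tcp_rot: [-1.5, 81.1, 77.3]
force: [0.3, -0.4, -3.9]
opening: 15.6
```

Run:
```python
from h import *
rid();im=snap('wrist','w15')[0]
cv2.imwrite('pics/z12.png',cv2.resize(im[130:290,150:400],None,fx=3.2,fy=3.2,interpolation=cv2.INTER_CUBIC))
```

```text
tcp [513.  -5. 174.] rx tilt down -0.2 ry tilt down -8.9 yaw ry 78.8 deck [516.  10.  80.] j [ 15.  14. -14. 111.  -7.  53.  84.]
```

View pics/z12.png

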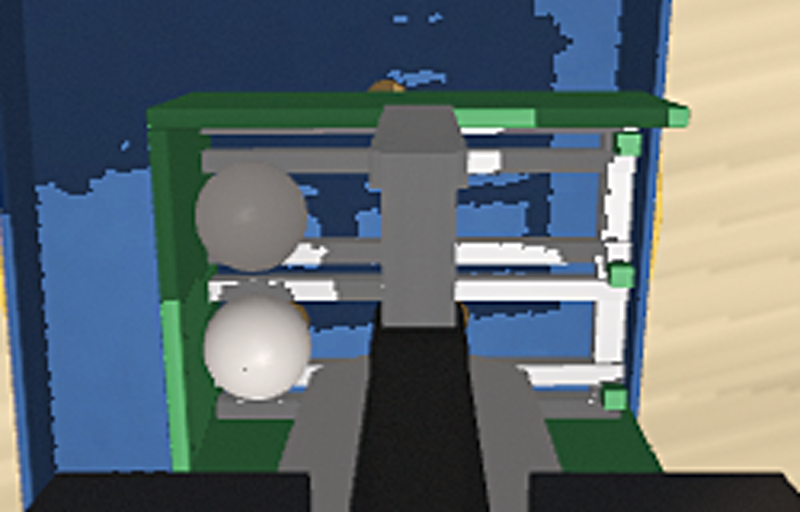

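Request:
{"method": "arm_command", "body": {"moves": "0 0 0 -0.3 0 0 1; 0 0 0 -0.5 0 0 1; 0 0 0 -0.5 0 0 1; 0 0 0 -0.3 0 0 1; 0 0 0 -0.1 0 0 1; 0 0 0 0 0 0 1"}}

```text
time: 38.45
eef_pos: [510.2, -13.5, 245.6]
tcp_rot: [-2.0, 81.2, 77.0]
force: [-0.7, -0.4, -4.3]
opening: 15.8
```

Run:
```python
from h import *
rid();im=snap('side','s16')[0];c=snap('scene','c16')[0]
cv2.imwrite('pics/z13.png',cv2.resize(im[150:270,190:310],None,fx=5,fy=5,interpolation=cv2.INTER_CUBIC))
cv2.imwrite('pics/z14.png',cv2.resize(c[130:270,190:340],None,fx=4.2,fy=4.2,interpolation=cv2.INTER_CUBIC))
```

```text
tcp [510. -14. 246.] rx tilt down -0.3 ry tilt down -8.8 yaw ry 79.0 deck [513.   1. 152.] j [ 16.  10. -14. 107.  -7.  62.  85.]
```

View pics/z13.png

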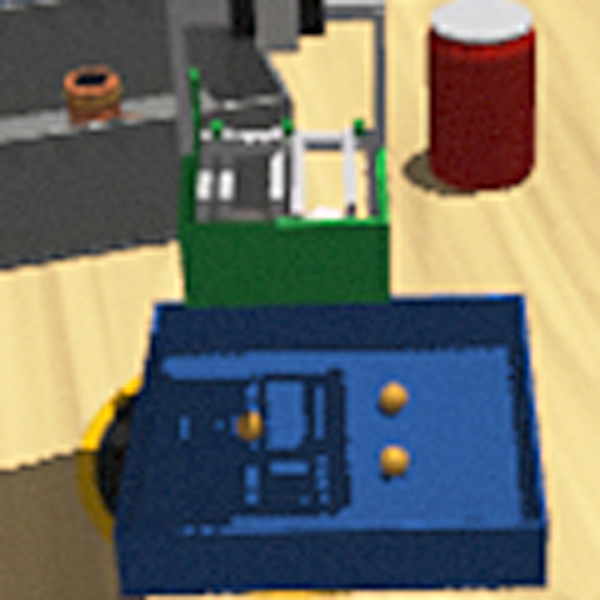

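View pics/z14.png

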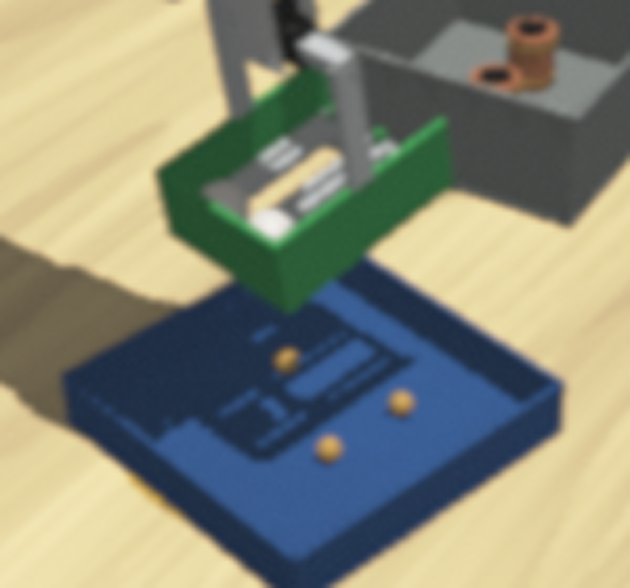

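Request:
{"method": "arm_command", "body": {"moves": "0 0 0 0 0.06 0.15 1; 0 0 0 0 0.15 0.35 1; 0 0 0 0 0.22 0.55 1; 0 0 0 0 0.28 0.7 1; 0 0 0 0.05 0.32 0.8 1; 0 0 0 0.05 0.36 0.9 1; 0 0 0 0.05 0.36 0.9 1; 0 0 0 0.05 0.36 0.9 1; 0 0 0 0 0.36 0.8 1; 0 0 0 0 0.3 0.6 1"}}

```text
time: 39.8
eef_pos: [444.0, 282.9, 277.6]
tcp_rot: [-0.5, 81.2, 78.7]
force: [1.4, -0.3, -3.1]
opening: 15.4
```

Run:
```python
from h import *
rid();T=pose();print((T[:3,:3].T@(np.array([448,335,235])-T[:3,3])).round(0))
```

```text
tcp [444. 283. 278.] rx tilt down -0.1 ry tilt down -8.8 yaw ry 79.1 deck [447. 297. 184.] j [ -7.   8. -28. 105.  -3.  62.  47.]
[50.  6. 45.]
```

Request:
{"method": "arm_command", "body": {"moves": "0 0 0 0.2 0.05 0.4 1; 0 0 0 0.4 0.05 0.4 1; 0 0 0 0.4 0.05 0.25 1; 0 0 0 0.2 0 0.05 1; 0 0 0 0 0 0 1; 0 0 0 0 0 0 1"}}

```text
time: 40.55
eef_pos: [443.5, 339.8, 235.9]
tcp_rot: [-0.2, 81.2, 79.2]
force: [-0.1, -0.2, -3.7]
opening: 15.9
```

Run:
```python
from h import *
rid();snap('side','s17');snap('wrist','w17')
```

```text
tcp [443. 340. 236.] rx tilt down -0.0 ry tilt down -8.8 yaw ry 79.4 deck [446. 354. 142.] j [-12.  14. -29. 105.   1.  57.  39.]
```

View pics/s17.png

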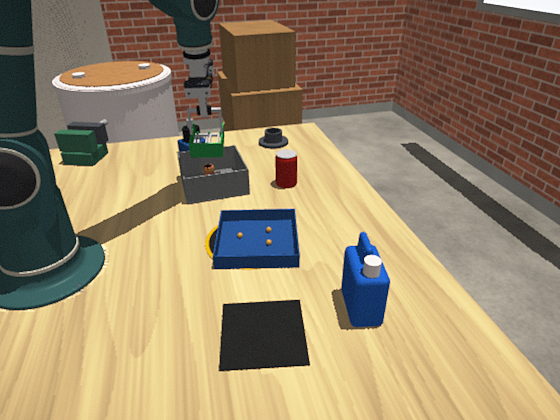

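View pics/w17.png

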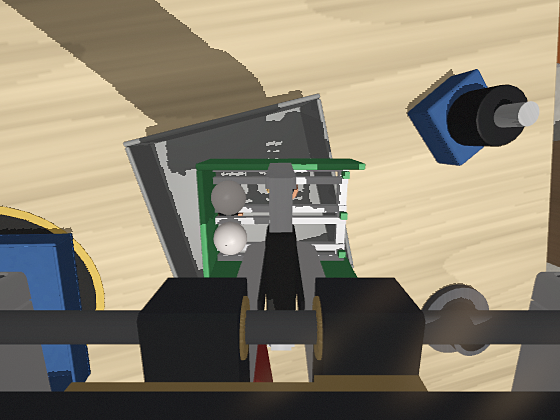

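Request:
{"method": "arm_command", "body": {"moves": "0 0.5 0 0 0 0 1; 0 1 0 0 0 0 1; 0 1 0 0 0 0 1; 0 1 0 0 0 0 1; 0 1 0 0 0 0 1; 0 1 0 0 0 0 1; 0 1 0 0 0 0 1; 0 0 0 0 0 0 1"}}

```text
time: 41.65
eef_pos: [447.7, 337.7, 239.5]
tcp_rot: [-179.2, 45.5, -100.6]
force: [-0.5, 0.2, -2.1]
opening: 15.8
```

Run:
```python
from h import *
rid();snap('side','s18');snap('wrist','w18')
```

```text
tcp [448. 338. 240.] rx tilt down -0.6 ry tilt down 44.5 yaw ry 78.3 deck [435. 272. 172.] j [-39.  42. -21.  74.  29. 110.  17.]
```

View pics/s18.png

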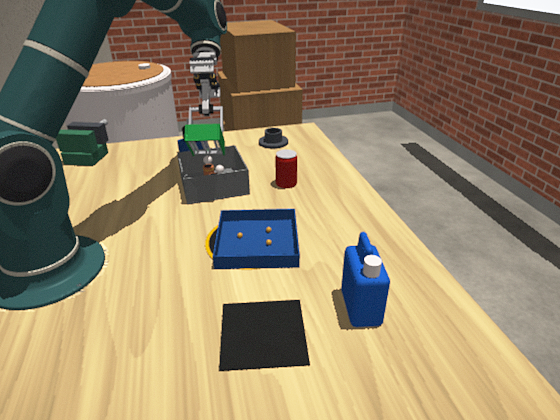

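View pics/w18.png

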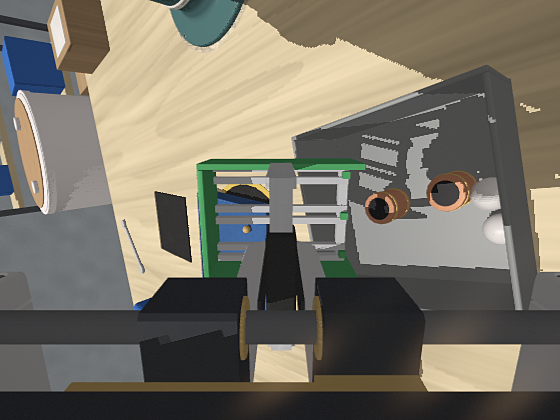

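Request:
{"method": "arm_command", "body": {"moves": "0 -0.8 0 0 0 0 1; 0 -1 0 0 0 0 1; 0 -1 0 0 0 0 1; 0 -1 0 0 0 0 1; 0 -1 0 0 0 0 1; 0 -0.65 0 0 0 0 1; 0 0 0 0 0 0 1"}}

```text
time: 42.62
eef_pos: [453.5, 332.7, 252.2]
tcp_rot: [-44.5, 87.3, 33.4]
force: [-0.3, -0.0, -2.5]
opening: 15.7
```

Run:
```python
from h import *
rid();T=pose();print((T[:3,:3].T@(np.array([482,-329.5,230])-T[:3,3])).round(0))
im,_=snap('wrist','w19');s=snap('side','s19')[0]
cv2.imwrite('pics/z15.png',cv2.resize(s[110:210,160:270],None,fx=5,fy=5,interpolation=cv2.INTER_CUBIC))
```

```text
tcp [453. 333. 252.] rx tilt down -1.9 ry tilt down -1.9 yaw ry 78.0 deck [457. 335. 157.] j [-15.  16. -29. 100.   9.  64.  31.]
[   6. -166. -642.]
```

View pics/z15.png

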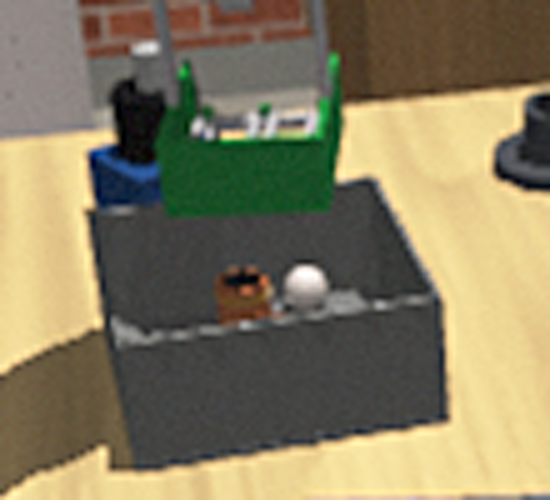

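View pics/w19.png

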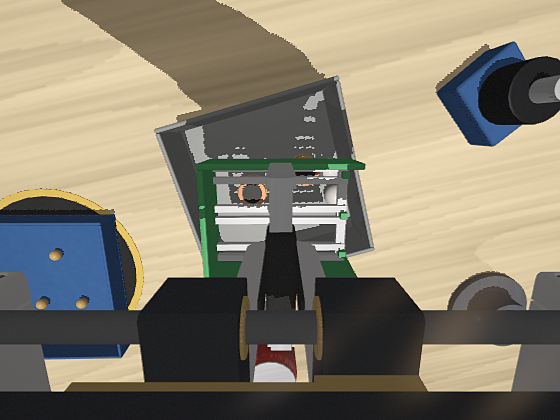

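Request:
{"method": "arm_command", "body": {"moves": "0 0 0 0 -0.1 -0.4 1; 0 0 0 0 -0.25 -1 1; 0 0 0 0 -0.26 -1 1; 0 0 0 0 -0.26 -1 1; 0 0 0 0 -0.26 -1 1; 0 0 0 0 -0.26 -1 1; 0 0 0 0 -0.26 -1 1; 0 0 0 0 -0.26 -1 1; 0 0 0 0 -0.26 -1 1; 0 0 0 0 -0.26 -1 1"}}

```text
time: 43.98
eef_pos: [470.5, -63.8, 242.2]
tcp_rot: [-44.3, 88.0, 34.5]
force: [1.0, -0.6, -2.0]
opening: 15.6
```

Run:
```python
from h import *
rid();T=pose();print((T[:3,:3].T@(np.array([482,-329.5,220])-T[:3,3])).round(0))
```

```text
tcp [471. -64. 242.] rx tilt down -1.4 ry tilt down -1.4 yaw ry 78.8 deck [473. -62. 147.] j [ 17.   6. -13. 111.  -0.  62.  83.]
[  17.  -62. -259.]
```

Request:
{"method": "arm_command", "body": {"moves": "0 0.17 0.17 0 -0.2 -0.9 1; 0 0 0 0 -0.25 -1 1; 0 0 0 0 -0.25 -1 1; 0 0 0 0 -0.25 -1 1; 0 0 0 0 -0.25 -1 1; 0 0 0 0 -0.2 -0.8 1; 0 0 0 0 -0.1 -0.4 1; 0 0 0 0 0 0 1"}}

```text
time: 44.98
eef_pos: [479.7, -325.3, 239.3]
tcp_rot: [95.3, 89.4, 174.2]
force: [0.3, 1.2, -3.3]
opening: 15.3
```

Run:
```python
from h import *
rid();T=pose();print((T[:3,:3].T@(np.array([481,-329.5,130])-T[:3,3])).round(0))
snap('side','s20');snap('scene','c20')
```

```text
tcp [ 480. -325.  239.] rx tilt down 0.6 ry tilt down 0.1 yaw ry 78.9 deck [ 479. -325.  144.] j [ 33.  18.  -2.  96.   1.  66. 109.]
[109.  -3.  -4.]
```

View pics/s20.png

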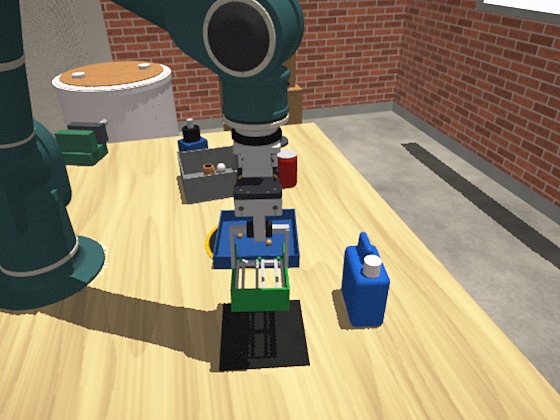

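Request:
{"method": "arm_command", "body": {"moves": "0 0 0 0.5 -0.05 -0.1 1; 0 0 0 0.7 0 0 1; 0 0 0 0.7 0 0 1; 0 0 0 0.5 0 0 1; 0 0 0 0.2 0 0 1; 0 0 0 0 0 0 1"}}

```text
time: 45.82
eef_pos: [483.2, -320.6, 134.8]
tcp_rot: [82.7, 89.6, 162.3]
force: [0.7, -0.3, -2.6]
opening: 15.5
```

Request:
{"method": "arm_command", "body": {"moves": "0 0 0 0.15 0.03 -0.22 1; 0 0 0 0.15 0 0 1; 0 0 0 0.1 0 0 1; 0 0 0 0 0 0 1"}}

```text
time: 46.32
eef_pos: [480.8, -330.0, 119.5]
tcp_rot: [91.7, 89.8, 171.3]
force: [0.8, 0.6, -2.9]
opening: 15.7
```

Request:
{"method": "arm_command", "body": {"moves": "0 0 0 0.08 0 0 1; 0 0 0 0.06 0 0 1; 0 0 0 0 0 0 1"}}

```text
time: 46.7
eef_pos: [481.2, -330.4, 115.5]
tcp_rot: [105.4, 89.8, -175.1]
force: [-0.6, -0.3, -2.6]
opening: 15.6
```

Request:
{"method": "arm_command", "body": {"moves": "0 0 0 0.06 0 0 1; 0 0 0 0 0 0 1"}}

```text
time: 46.95
eef_pos: [481.6, -331.1, 115.4]
tcp_rot: [145.3, 89.9, -135.1]
force: [-0.2, -0.4, -3.2]
opening: 15.4
```

Request:
{"method": "arm_command", "body": {"moves": "0 0 0 0.1 0 0 1; 0 0 0 0 0 0 1"}}

```text
time: 47.2
eef_pos: [482.6, -331.7, 114.7]
tcp_rot: [-151.3, 89.8, -71.8]
force: [0.6, -0.1, -3.9]
opening: 15.7
```

Request:
{"method": "arm_command", "body": {"moves": "0 0 0 0.12 0 0 1; 0 0 0 0.1 0 0 1; 0 0 0 0 0 0 1"}}

```text
time: 47.58
eef_pos: [485.1, -332.7, 112.9]
tcp_rot: [-122.4, 89.4, -42.9]
force: [-0.5, 0.3, -3.5]
opening: 15.7
```

Run:
```python
from h import *
rid();s=snap('side','s21')[0];c=snap('scene','c21')[0]
cv2.imwrite('pics/z16.png',np.hstack([cv2.resize(s[250:380,200:330],(520,520),interpolation=cv2.INTER_CUBIC)]))
cv2.imwrite('pics/z17.png',cv2.resize(c[200:350,90:240],(560,560),interpolation=cv2.INTER_CUBIC))
```

```text
tcp [ 485. -333.  113.] rx tilt down -0.5 ry tilt down 0.3 yaw ry 79.5 deck [ 486. -333.   18.] j [ 33.  26.  -2. 103.   2.  51. 110.]
```

View pics/z16.png

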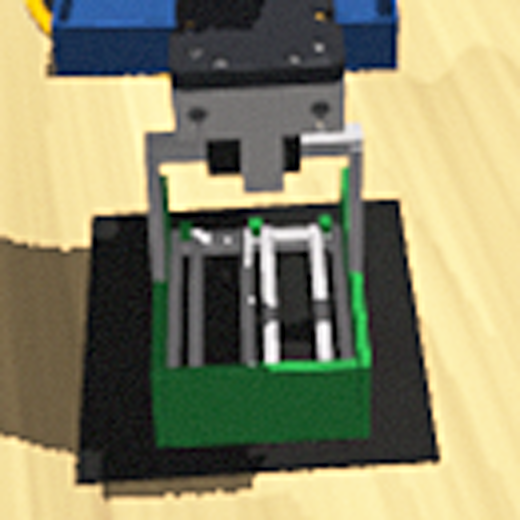

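View pics/z17.png

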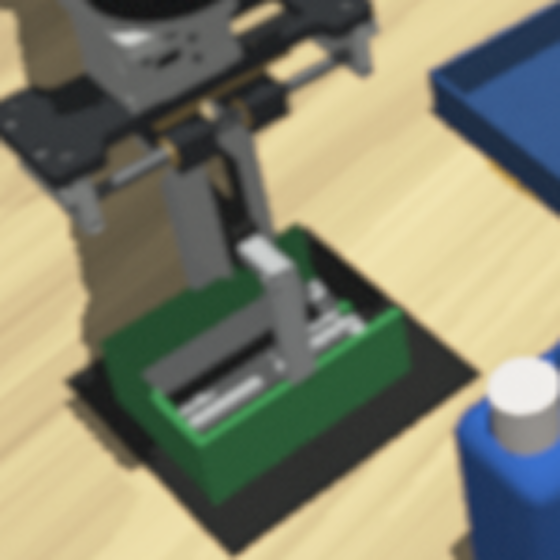

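Request:
{"method": "arm_command", "body": {"moves": "0 0 0 0.12 0.06 0 1; 0 0 0 0.12 0.04 0 1; 0 0 0 0 0 0 1"}}

```text
time: 48.05
eef_pos: [486.3, -333.3, 110.5]
tcp_rot: [-111.5, 88.8, -31.9]
force: [-0.7, -0.1, -3.6]
opening: 15.6
```

Request:
{"method": "arm_command", "body": {"moves": "0 0 0 0.1 0 0 1; 0 0 0 0 0 0 1; 0 0 0 0 0 0 1"}}

```text
time: 48.42
eef_pos: [487.9, -334.7, 109.1]
tcp_rot: [-111.9, 88.5, -32.4]
force: [-2.5, -0.4, 6.8]
opening: 15.7
```

Run:
```python
from h import *
for i in range(3): print(readout.state()['force'].round(1)); cams.snapshot('side')
rid()
s=snap('side','s22')[0]
a=cv2.imread('pics/side0.png')
cv2.imwrite('pics/z18.png',np.hstack([cv2.resize(i[300:375,210:310],(400,300),interpolation=cv2.INTER_CUBIC) for i in(a,s)]))
```

```text
[-2.5 -0.4  6.8]
[-1.9 -1.   8.4]
[-2.4 -0.7  8.7]
tcp [ 488. -335.  109.] rx tilt down -1.3 ry tilt down 0.5 yaw ry 79.5 deck [ 490. -336.   14.] j [ 33.  26.  -2. 103.   1.  49. 110.]
```

View pics/z18.png

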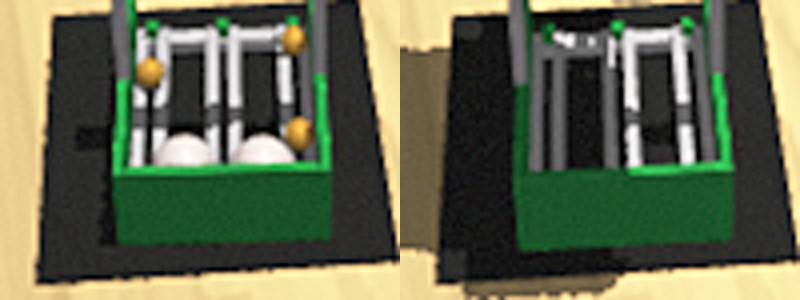

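Request:
{"method": "arm_command", "body": {"moves": "0 0 0 0 0 0 0.9; 0 0 0 0 0 0 0.7; 0 0 0 0 0 0 0.5; 0 0 0 0 0 0 0.3; 0 0 0 0 0 0 0; 0 0 0 -0.4 0 0 0; 0 0 0 -1 0 0 0; 0 0 0 -1 0 0 0; 0 0 0 -1 0 0.3 0; 0 0 0 0 0 0 0"}}

```text
time: 49.88
eef_pos: [486.7, -320.8, 251.7]
tcp_rot: [-111.9, 88.6, -32.4]
force: [-0.1, -0.5, -0.7]
opening: 93.9
```

Run:
```python
from h import *
rid();s=snap('side','s23')[0];c=snap('scene','c23')[0];snap('wrist','w23')
x,y,w,h=190,160,170,120
cv2.imwrite('pics/z19.png',cv2.resize(c[y:y+h,x:x+w],None,fx=4.7,fy=4.7,interpolation=cv2.INTER_CUBIC))
x,y,w,h=190,190,120,90
cv2.imwrite('pics/z20.png',cv2.resize(s[y:y+h,x:x+w],None,fx=6,fy=6,interpolation=cv2.INTER_CUBIC))
```

```text
tcp [ 487. -321.  252.] rx tilt down -1.3 ry tilt down 0.5 yaw ry 79.5 deck [ 489. -322.  157.] j [ 33.  16.  -3.  97.   1.  65. 109.]
```

View pics/s23.png

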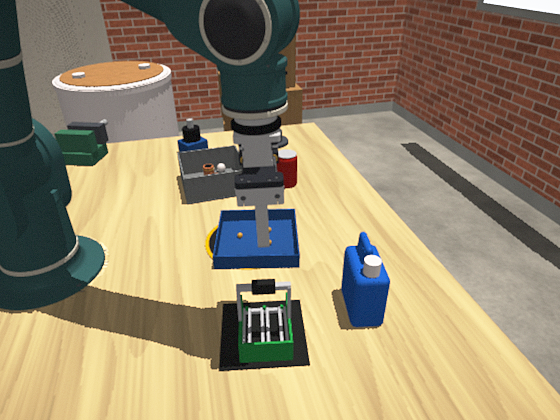

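View pics/z19.png

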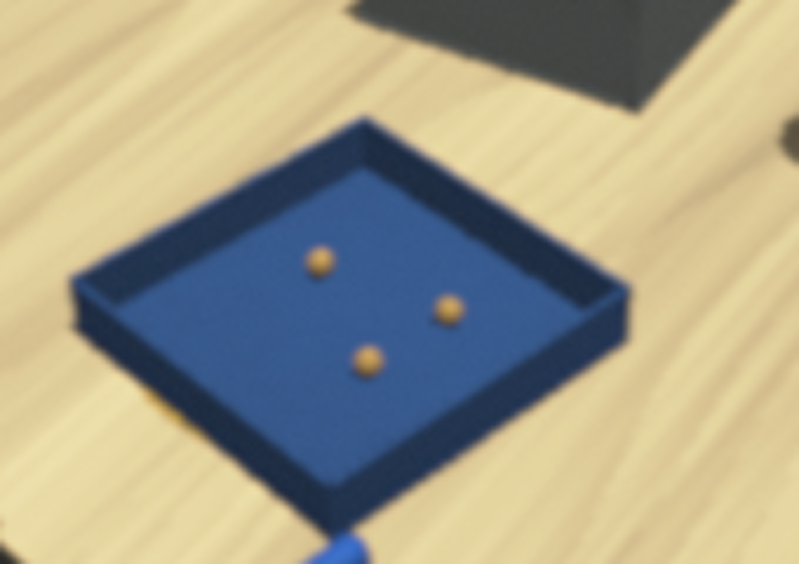

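View pics/z20.png

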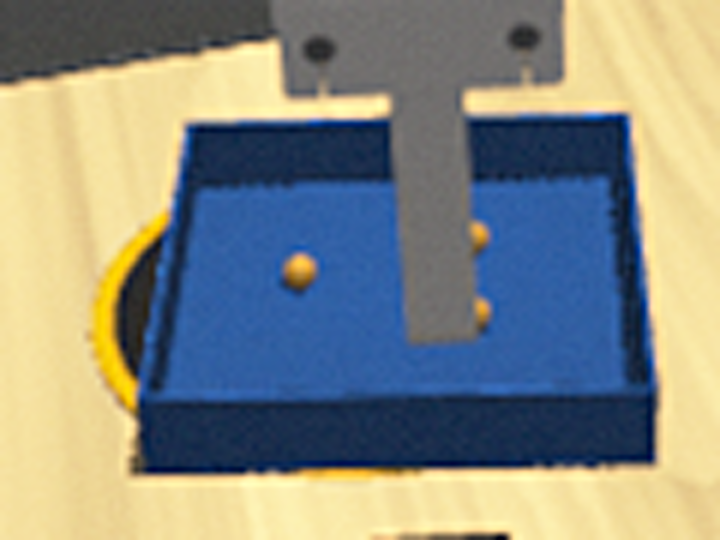

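View pics/w23.png

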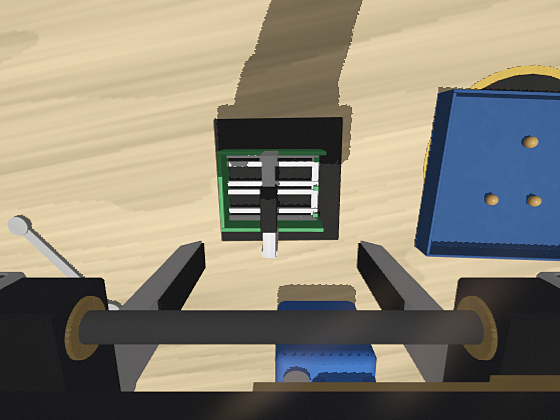

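Run:
```python
from h import *
a=np.array
P=onz('scene',a([(73,280),(335,486),(629,290),(366,118)])/4.7+a([190,160]),40);print(P.round(0).tolist(),P.mean(0))
P=onz('side',a([(188,125),(628,115),(655,390),(140,400)])/6+a([190,190]),40);print(P.round(0).tolist(),P.mean(0))
```

```text
[[409.0, -104.0, 40.0], [610.0, -147.0, 40.0], [654.0, 51.0, 40.0], [454.0, 96.0, 40.0]] [531.55454413 -26.04174053  40.        ]
[[447.0, 93.0, 40.0], [649.0, 48.0, 40.0], [604.0, -152.0, 40.0], [404.0, -107.0, 40.0]] [525.91554436 -29.38681277  40.        ]
```

Run:
```python
from h import *
a=np.array
print(onz('scene',a([(320,262),(449,310),(368,361)])/4.7+a([190,160]),11.5).round(0))
T=pose();print((T[:3,:3].T@(np.array([462,-10,120])-T[:3,3])).round(0))
```

```text
[[487.   6.  12.]
 [567.  12.  11.]
 [554. -44.  12.]]
[124.  82. 302.]
```

Request:
{"method": "arm_command", "body": {"moves": "0 0 0.16 0 0.2 0.7 1; 0 0 0 0 0.27 1 1; 0 0 0 0 0.27 1 1; 0 0 0 0 0.27 1 1; 0 0 0 0 0.27 1 1; 0 0 0 0 0.27 1 1; 0 0 0 0 0.27 1 1; 0 0 0 0 0.2 0.7 1; 0 0 0 0.5 0.2 0.2 1; 0 0 0 0 0 0 1", "squeeze": 30}}

```text
time: 51.28
eef_pos: [446.8, 2.2, 215.9]
tcp_rot: [106.6, 88.6, -174.2]
force: [0.3, -0.9, -0.6]
opening: 0.6
```

Run:
```python
from h import *
rid();T=pose();print((T[:3,:3].T@(np.array([456,-12,60])-T[:3,3])).round(0))
```

```text
tcp [447.   2. 216.] rx tilt down 1.4 ry tilt down 0.4 yaw ry 79.2 deck [444.   2. 121.] j [ 11.   6. -16. 114.   2.  61.  73.]
[156. -15. -11.]
```

Request:
{"method": "arm_command", "body": {"moves": "0 0 -0.15 0.6 -0.3 -0.3 1; 0 0 0 0.9 0 0 1; 0 0 0 0.9 0 0 1; 0 0 0 0.9 0 0 1; 0 0 0 0.2 0 0 1; 0 0 0 0 0 0 1"}}

```text
time: 52.02
eef_pos: [458.3, -18.0, 74.1]
tcp_rot: [170.8, 89.5, -110.3]
force: [-0.2, -0.9, 0.2]
opening: 0.6
```

Run:
```python
from h import *
rid()
```

```text
tcp [458. -18.  74.] rx tilt down 0.1 ry tilt down 0.5 yaw ry 78.9 deck [458. -19. -21.] j [ 10.  19. -14. 121.   7.  41.  70.]
```

Request:
{"method": "arm_command", "body": {"moves": "0 0 0 0.8 0 0.15 1; 0 0 0 0.4 0 0 1; 0 0 0 0 0.3 0 1; 0 0 0 0 0.25 0 1; 0 0 0 0 0.2 0 1; 0 0 0 0 0 0 1"}}

```text
time: 52.78
eef_pos: [431.9, -7.6, 30.8]
tcp_rot: [-137.1, 89.4, -58.3]
force: [0.2, -0.3, 0.7]
opening: 0.1
```

Request:
{"method": "arm_command", "body": {"moves": "0 0 0 0.05 0.2 0 1; 0 0 0 0 0.18 0 1; 0 0 0 0 0 0 1"}}

```text
time: 53.15
eef_pos: [417.1, -4.6, 29.3]
tcp_rot: [-127.5, 89.3, -48.7]
force: [-0.9, 0.2, -0.8]
opening: 0.7
```

```bash
cat > p.py <<'E'
from h import *
import sys
k=sys.argv[1]
rid();s=snap('side','s'+k)[0];c=snap('scene','c'+k)[0]
x,y,w,h=190,160,170,120
A=cv2.resize(c[y:y+h,x:x+w],None,fx=4.7,fy=4.7,interpolation=cv2.INTER_CUBIC)
cv2.imwrite(f'pics/zc{k}.png',A)
x,y,w,h=190,190,120,90
cv2.imwrite(f'pics/zs{k}.png',cv2.resize(s[y:y+h,x:x+w],None,fx=6,fy=6,interpolation=cv2.INTER_CUBIC))
E
python3 p.py 24
```

```text
tcp [417.  -5.  29.] rx tilt down -0.5 ry tilt down 0.4 yaw ry 78.8 deck [418.  -5. -66.] j [  8.  20. -13. 129.  10.  32.  66.]
```

View pics/zc24.png

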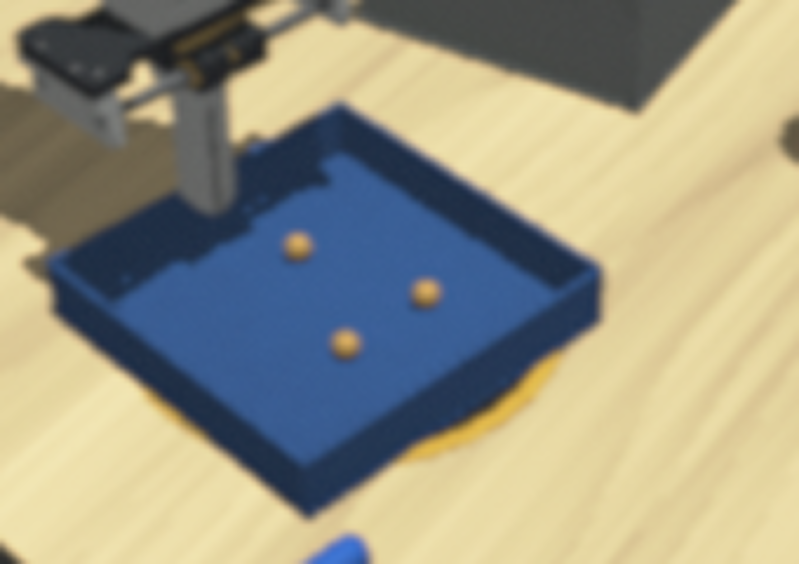

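View pics/zs24.png

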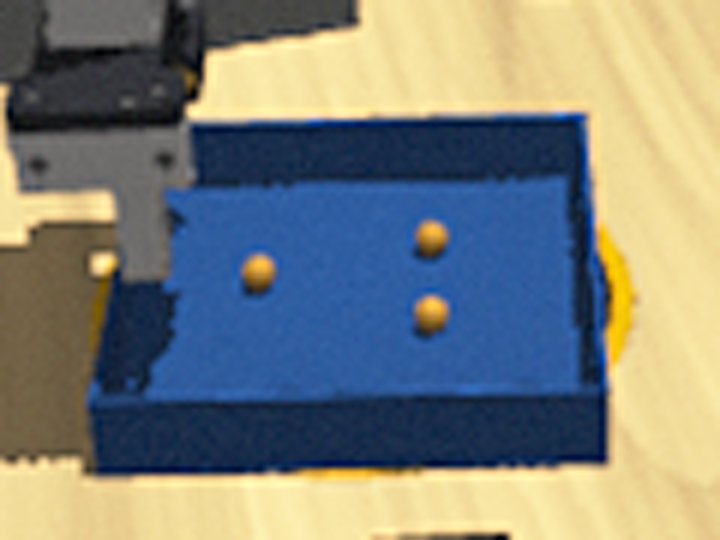

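```bash
cat > pc.py <<'E'
from h import *
import sys,json
a=np.array
sc,sd=json.loads(sys.argv[1]),json.loads(sys.argv[2])
P=onz('scene',a(sc)/4.7+a([190,160]),40);print('scene',P.mean(0).round(1))
P=onz('side',a(sd)/6+a([190,190]),40);print('side',((P[0]+P[2])/2).round(1),P.round(0).tolist())
E
python3 pc.py '[[53,262],[310,466],[601,271],[341,103]]' '[[586,115],[605,387],[92,398]]'; python3 pc.py '[[66,252],[321,452],[612,262],[353,95]]' '[[582,102],[601,372],[90,380]]'
```

```text
scene [512.5 -21.6  40. ]
side [507.4 -23.6  40. ] [[630.0, 53.0, 40.0], [585.0, -145.0, 40.0], [385.0, -100.0, 40.0]]
scene [512.8 -11.6  40. ]
side [508.1 -11.9  40. ] [[631.0, 65.0, 40.0], [586.0, -135.0, 40.0], [385.0, -89.0, 40.0]]
```

Request:
{"method": "arm_command", "body": {"moves": "0 0 0 0 -0.15 0 1; 0 0 0 -0.8 -0.1 0 1; 0 0 0 -0.5 -0.3 0.3 1; 0 0 0 0 -0.8 0.6 1; 0 0 0 0 -0.8 0.6 1; 0 0 0 0 -0.1 0.1 1; 0 0 0 0 0 0 1"}}

```text
time: 54.12
eef_pos: [521.5, 41.4, 82.3]
tcp_rot: [-141.2, 89.4, -62.5]
force: [-1.3, 1.3, 0.6]
opening: 0.3
```

Request:
{"method": "arm_command", "body": {"moves": "0 0 0 0.8 0 0 1; 0 0 0 0.5 0 0 1; 0 0 0 0.1 0 0 1; 0 0 0 0 0 0 1"}}

```text
time: 54.62
eef_pos: [519.9, 38.7, 25.6]
tcp_rot: [-147.7, 89.4, -69.1]
force: [-0.1, -0.5, 0.1]
opening: 1.0
```

Request:
{"method": "arm_command", "body": {"moves": "0 0 0 0 0.08 0.4 1; 0 0 0 0 0.05 0.25 1; 0 0 0 0 0.04 0.2 1; 0 0 0 0 0 0 1"}}

```text
time: 55.12
eef_pos: [520.5, 76.5, 27.0]
tcp_rot: [-136.6, 89.4, -57.9]
force: [-0.2, -0.4, -0.0]
opening: 0.6
```

```bash
python3 p.py 25
```

```text
tcp [521.  76.  27.] rx tilt down -0.4 ry tilt down 0.5 yaw ry 78.6 deck [521.  76. -68.] j [ -1.  29. -14. 114.  11.  39.  57.]
```

View pics/zc25.png

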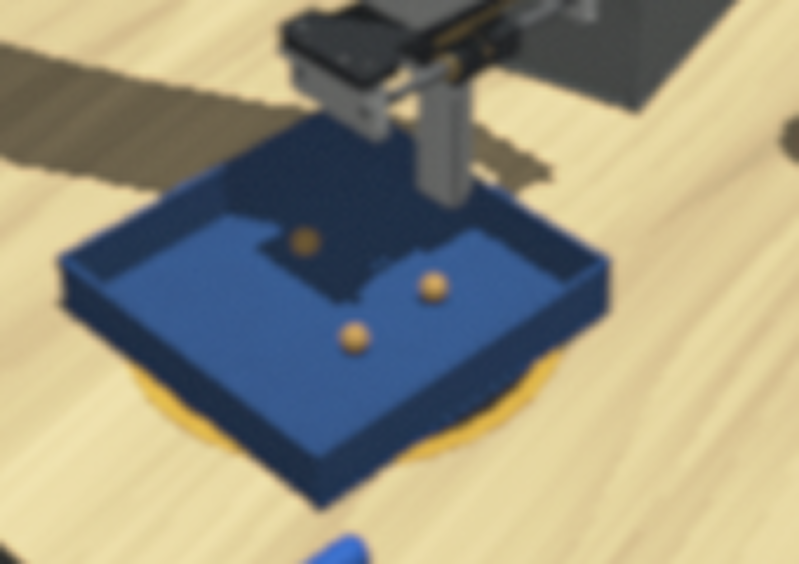

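Request:
{"method": "arm_command", "body": {"moves": "0 0 0 0 0.03 0.15 1; 0 0 0 0 0 0 1; 0 0 0 0 0 -0.3 1; 0 0 0 -0.8 0 0 1; 0 0 0 -1 0 0 1; 0 0 0 -1 0 0 1; 0 0 0 -1 0.5 0.8 1; 0 0 0 -0.5 0.5 1 1; 0 0 0 0 0.5 1 1; 0 0 0 0 0 0 1"}}

```text
time: 56.48
eef_pos: [479.4, 189.4, 203.1]
tcp_rot: [-138.6, 89.3, -60.4]
force: [0.0, -0.5, -0.2]
opening: 0.3
```

```bash
python3 p.py 26
```

```text
tcp [479. 189. 203.] rx tilt down -0.4 ry tilt down 0.5 yaw ry 78.2 deck [480. 188. 108.] j [ -8.  14. -21. 108.   6.  60.  47.]
```

View pics/zc26.png

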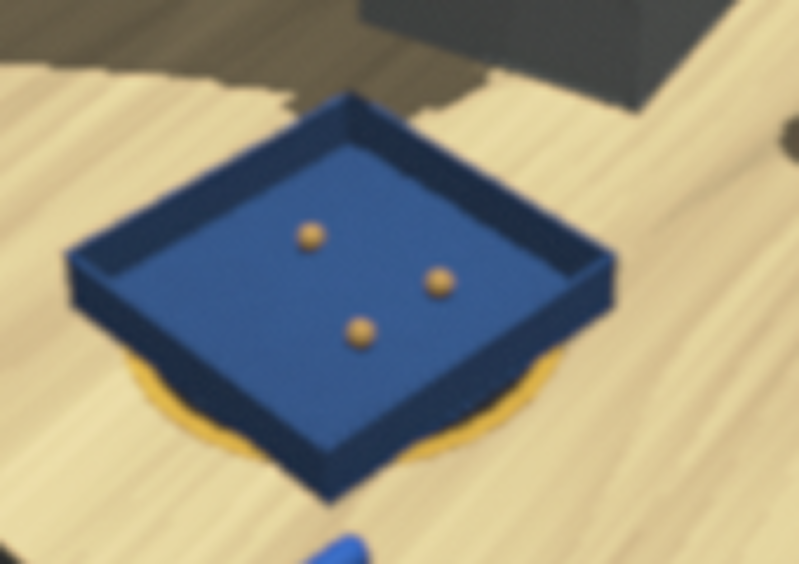

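View pics/zs26.png

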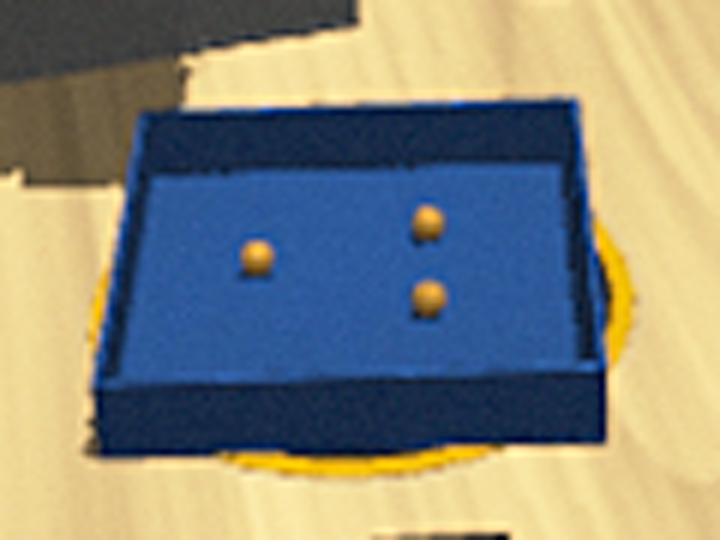

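```bash
python3 pc.py '[[67,253],[329,452],[615,258],[350,92]]' '[[577,100],[604,367],[97,382]]'
python3 - <<'E'
from h import *
a=np.array
P=onz('scene',a([(72,303),(330,504),(614,310)])/4.7+a([190,160]),0);print((P[0]+P[2])/2,P.round(0).tolist())
P=onz('side',a([(100,457),(605,443)])/6+a([190,190]),0);u=P[1]-P[0];u=u[:2]/np.hypot(*u[:2]);print(P.mean(0)[:2]+105*a([-u[1],u[0]]))
im,T=snap('wrist','w26');print(T.round(2))
E
```

```text
scene [513.   -9.8  40. ]
side [508.5 -11.7  40. ] [[629.0, 67.0, 40.0], [588.0, -132.0, 40.0], [388.0, -91.0, 40.0]]
[510.20577281  -6.54067287   0.        ] [[387.0, -86.0, 0.0], [591.0, -128.0, 0.0], [634.0, 73.0, 0.0]]
[508.7480275   -7.86573645]
[[ 1.0000e-02 -9.8000e-01  2.1000e-01  4.8042e+02]
 [-1.0000e-02  2.1000e-01  9.8000e-01  1.8636e+02]
 [-1.0000e+00 -1.0000e-02 -1.0000e-02  2.0275e+02]
 [ 0.0000e+00  0.0000e+00  0.0000e+00  1.0000e+00]]
```

View pics/w26.png

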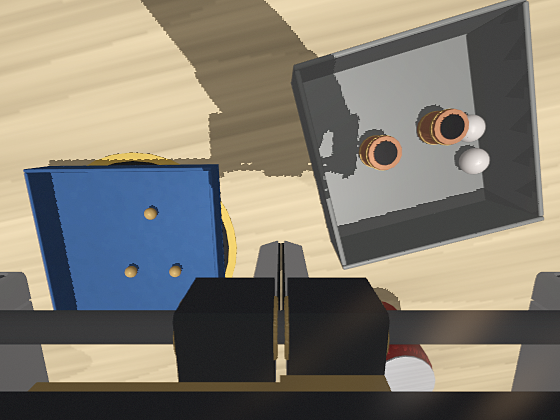

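View pics/s26.png

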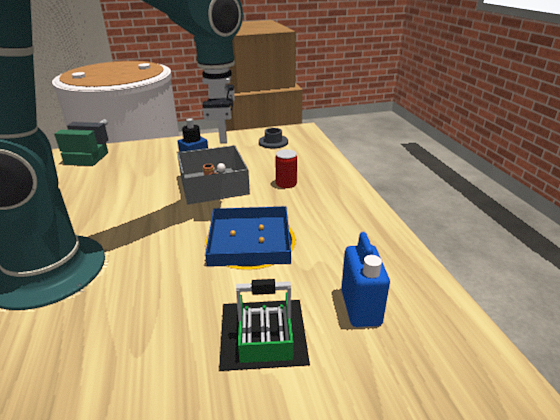

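The riddle stands empty on its rest at about (264,325). The pan is on the mark at about (250,237) with three brass balls, the tub at about (213,172) holds the parts, and the jug and can are where they started. Handing in.

```bash
python3 -c "
from bench import ticket
print(ticket.hand_in())"
```

```text
the job is handed in; nothing more can be done
None
```

The job is done and handed in at about 57 s of robot time; the verdict is not reported.

- **Couplings:** both couplings I found went into the grey tub.
- **Sieving:** I dragged the pan onto the mark, then rocked the riddle about 27° to each side over it. All three brass balls I could see dropped into the pan, and both white balls stayed in. I then tipped the white balls into the tub and set the riddle back on its rest.
- **Pan knocked aside:** the pictures showed the pan about 24 mm off its place, just after the brass balls had dropped. I went on to tip the white balls with it off centre, and slid it back onto the mark only after the riddle was down.

**Last checks:**
- **Pan:** its centre, measured at the base, is within about 2 mm of the mark's centre. The same measurement at the rim put it 3 to 5 mm off, which I took for camera error.
- **Contents:** three brass balls are in the pan, and two white balls and two couplings are in the tub.
- **Riddle:** it stands upright and looks empty on its rest, about 3 mm from where it started.
- **Jug and can:** they look unmoved; I never touched them.

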